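# Build up a spindle set-up arbor with spacing collars

## Robot

A 6-joint arm with a two-finger parallel gripper is mounted at the origin on the work surface. World frame = base frame: x ahead of the robot, y to its left, z up, the work surface at z = 0. Lengths are in m, angles in rad, forces in N, time in s.
With the tool pointing down it reaches from about 0.225 to 0.875 m from the base axis. Payload 3.4 kg.
Tool frame: the origin (TCP) lies between the finger pads; the fingertips stand 11 mm ahead of it and the grasp point (between the pads) lies 8 mm behind it (tips_ahead is the distance from the TCP to the fingertips, in m); z points along the fingers, x is the direction in which the jaws open and shut, and the axes are right-handed (so a half turn about z gives the same grasp; the last joint's range is limited). The gripper opens to 85 mm and grips with 20 to 120 N. Pads are 22 mm wide; open, the fingers measure 114 mm over their backs; the gripper's body (76 mm by 85 mm) begins 54 mm behind the grasp point. The pads swing forward as they close: fully open they stand 13 mm farther back than shut.
Start: joints at [1.207, 0.276, 1.505, -0, 1.361, -0.121], TCP at [0.138, 0.558, 0.242] pointing down, gripper open.
Joint ranges: [-2.89, 2.89], [-0.75, 2.08], [0.22, 2.7], [-1.18, 4.32], [0.11, 2.71], [-2.7, 2.7]. Speed limits (rad/s): [2.57, 2.57, 3.14, 3.14, 3.14, 3.14].

## Interface

Orientations are given as a unit quaternion [w, x, y, z].
In Python, from rig import get_state, get_image, sign_off, masks_of, tips_ahead gives the robot as it stands.
- The arm moves only by the tool play_rows, never from a script. Its argument "series" is a list of rows, each an object of numbers: "fingers": the closure, from -1 (fully open) to 1 (shut); "dx", "dy", "dz": the shift along the world's x, y, z in mm; "turn": the turn about the world's z in rad. A call has 1 to 20 rows; each row shifts and turns the pose as measured when the row begins; what a row does not reach is not made up. A row lasts 1/12 s, in which the tool goes at most 41.7 mm and 7.16 degrees, less where a joint would pass 70% of its speed; a pose out of reach is approached as far as the arm can. A call with a gripper value outside its range is refused whole. The fingers move at their own pace and stop on an object; "squeeze" is the grip in N (left out, the last holds). Time passes only in rows, so rows that do not move let the fingers close. It gives the time, the measured TCP pose, the force and the opening at its end, in the units of the state.
- get_state(): the state, without advancing time (a new reading comes with each control period).
- get_image(name): name is "scene" or "top" or "wrist"; returns a dict with "pixels" (400x640x3 uint8, red, green, blue), "vfov" (degrees; the focal length in pixels is half the picture's height over the tangent of half this angle, whatever the lens; pixels are square), "cx", "cy" (the principal point, pixels), "rvec" (rotation vector, rad) and "tvec" (3), from world to camera coordinates, as OpenCV has them; the wrist camera has in their place "hand_eye" (4x4, takes a point from camera to tool coordinates, whose origin is the TCP and whose axes are the tool frame's). Camera axes: x right, y down, z forward; pixel columns grow to the right and rows downward; lengths in m; the calibration is good to about 2 mm. The wrist camera is an equidistant fisheye: a pixel r from the principal point sees the ray r / f radians off the axis. A picture is of the moment at which its call begins: read the wrist's pose just before it. There is no depth.
- sign_off(): hands the job in, once; it reports no verdict.
Trained networks look in a picture, given as the dict that the camera call returned (one of the last four; its "shot" number tells which), for a name from the list of things; names that differ only in an ending like _2 or _b are one class to them, and where a whole thing is asked for, a point or a joint stands for the part that bears it (a point fixed in the world has none). Each returns a list of dicts, best first, with "p" (0 to 1); they miss things now and then, are a little off and sometimes report something else, mostly with a low value. They report only what shows in the picture. A call takes as long as a camera call. They do not tell look-alikes from the thing itself.
- masks_of(picture, label): "region" (400x640 bool, what is visible of it) and "xy" ([column, row] in pixels, amid what is visible of it).
The state is a dict: "clock": time; "qpos": joint angles; "qd": joint speeds; "effort": joint torques, N m; "position": TCP position; "ee_rot": TCP orientation; "contact_force": force on the tool from outside, world axes, zero at the start; "moment": the same for the moment, N m; "width": finger opening in m.
Only numpy, scipy, OpenCV 4.12 (cv2) and the standard library are available. Lean on these libraries where they do the work, as an engineer would, in place of code of your own. Each camera call takes 0.05 s, during which the arm holds its last target. There are 200 camera calls.

## Task

Build up the sprung arbor of the set-up stand with the three aluminium spacing collars: the thickest at the bottom, then the middle one, the thinnest on top. Press each collar fully home, flat against the flange or the collar below it, before you fetch the next, but gently: feel when it seats and never drive the sprung arbor down onto its stop. Leave the cutter block, the spanner and the pencil cup where they are.

Things in the scene. Friction and masses are not known exactly. Their poses are not given: they have to be found in the camera images.
- thick_centre (a point): Centre (half-way up, on the axis) of the thickest spacing collar: a plain aluminium ring, 50 mm outside diameter, 30 mm bore, 22 mm thick, under 0.1 kg, lying flat on the 3 mm green cutting mat; z is its axis. All three collars have the same outside diameter and bore, and differ only in thickness.
- middle_centre (a point): Centre of the middle spacing collar: the same ring, 14 mm thick, lying flat on the mat; z is its axis.
- thin_centre (a point): Centre of the thinnest spacing collar: the same ring, 8 mm thick, lying flat on the mat; z is its axis.
- arbor_seat (a point): Seat of the upright steel arbor: on its axis, on the top face of its flange (48 mm across, 8 mm thick), where the first collar seats, about 70 mm above the bench. z points up the arbor; the point moves with the arbor. A collar is fully home when it lies flat on the flange or on the collar below and no longer slides down the arbor.
- arbor_tip (a point): Centre of the arbor's top end, 50 mm above the seat. The shaft is 28.5 mm in diameter; its top 3 mm taper to 23 mm. Bowed spring leaves in the shaft, in rows 11, 29 and 40 mm above the seat, bulge up to 1.75 mm out of it and grip a collar's bore: a collar does not fall, it must be pushed (mostly 3 to 9 N, in places up to 13 N) all the way down and stays where it is let go.
- stand: Grey cast set-up stand that carries the arbor, fixed to the bench; the point is the centre of its underside, z up. Round base 130 mm across, up to 18 mm high; sleeve 64 mm across and 50 mm high; a clamp screw with a cross bar stands out to 57 mm from the axis towards the stand's own +x, 36 mm up.
- arbor (a joint): How far the arbor has sunk on its spring, m: 0 at rest, grows downwards, about 2 N per mm; solid stop at 0.012 (flange on sleeve), met at a push of about 23 N. It yields as one pushes, so a collar taken only to the seat height read beforehand stops short: a collar is home once the push has climbed to about 16 N and it slides no further. The collars' own weight sinks it by under 1 mm.
- cutter_block_centre (a point): Bystander: centre of a loose aluminium moulding cutter block with four steel knives, 80 mm across (94 mm over the knives), 36 mm high. Leave it alone.
- spanner_grip (a point): Bystander: grip of a loose open-ended steel spanner 190 mm long lying on the mat. Leave it alone.
- pencil_cup_centre (a point): Bystander: centre of a loose white ceramic cup of pencils, 76 mm across, 95 mm high (pencils to 160 mm). Leave it alone.
Not all that is in view belongs to the job. What is meant by the stand is not orange or pink, and is the larger of those in its own colour.

How it is judged:
On the way, in this order (a step that is already met when the one before it is completed fails the run):
1. the thickest collar is home on the flange (z of thick_centre in the frame of arbor_seat below 0.0125 m and horizontal distance between thick_centre and arbor_seat below 0.003 m), for 0.2 s.
2. the middle collar is home on the thickest (z of middle_centre in the frame of arbor_seat below 0.0305 m and horizontal distance between middle_centre and arbor_seat below 0.003 m), for 0.2 s.
3. the thinnest collar is home on the middle one (z of thin_centre in the frame of arbor_seat below 0.0415 m and horizontal distance between thin_centre and arbor_seat below 0.003 m), for 0.2 s.
At the end, for the whole second after the job is handed in: All three collars are on the arbor, released and at rest, thickest at the bottom, middle next, thinnest on top, each centred on the arbor within 3 mm and its centre no more than 1.5 mm higher over the flange than in a stack without gaps (thick 11 mm, middle 29 mm, thin 40 mm above the flange) (all of step 1 and all of step 2 and all of step 3 and velocity of joint arbor between -0.01 and 0.01 m/s); the robot touches nothing.
It fails at once if the arbor is driven down onto its stop (value of joint arbor above 0.0116 m).
It fails at once if the cutter block is disturbed (distance of cutter_block_centre from where it was at the start of the episode above 0.02 m).
It fails at once if the spanner is disturbed (distance of spanner_grip from where it was at the start of the episode above 0.02 m).
It fails at once if the pencil cup is disturbed (distance of pencil_cup_centre from where it was at the start of the episode above 0.02 m).
It also fails if it takes over 72 s, if anything falls off the work surface, if the arm or the gripper's body presses on something with over 40 N, if the wrist force passes 120 N, or if a joint passes its speed limit or range.

## Working session

There is one attempt and no reset: what is moved stays moved. The work goes in short steps, Python scripts to look and compute and a tool call to move; the robot and the scene stay as the last step left them, time stands still between calls to the robot, and variables do not carry over. Pictures are saved under pics/ and viewed, about 8 in all and at most 12, crops included, and the job is handed in when it is done.

Besides the shell and the picture viewer there is one more tool, called as name(argument=value, ...), one argument or row to a line, values as JSON. play_rows: Moves the arm, as the interface text tells. Its arguments: {"type":"object","properties":{"series":{"type":"array"},"squeeze":{"type":"number"}},"required":["series"]}

```bash
mkdir -p pics; ls; cat > h.py <<'E'
import numpy as np, cv2
from rig import *
def f_of(im): return im["pixels"].shape[0]/2/np.tan(np.radians(im["vfov"])/2)
def ray(im,uv):
    f=f_of(im);R,_=cv2.Rodrigues(np.array(im["rvec"],float));t=np.array(im["tvec"],float).ravel()
    d=np.array([(uv[0]-im["cx"])/f,(uv[1]-im["cy"])/f,1.0])
    return -R.T@t, R.T@d
def at_z(im,uv,z):
    o,d=ray(im,uv); return o+d*(z-o[2])/d[2]
def proj(im,P):
    K=np.array([[f_of(im),0,im["cx"]],[0,f_of(im),im["cy"]],[0,0,1]])
    return cv2.projectPoints(np.float64(P).reshape(-1,1,3),np.float64(im["rvec"]),np.float64(im["tvec"]),K,None)[0].reshape(-1,2)
def save(im,n,box=None,s=1):
    p=im["pixels"][...,::-1]
    if box: p=p[box[1]:box[3],box[0]:box[2]]
    cv2.imwrite("pics/"+n,cv2.resize(p,None,fx=s,fy=s,interpolation=cv2.INTER_CUBIC))
E
python3 - <<'E'
from h import *
s=get_state();print(s, tips_ahead)
for n in("top","scene"):
    im=get_image(n);save(im,n+"0.png")
    print(n,{k:v for k,v in im.items() if k!="pixels"})
    for l in["thick_centre","middle_centre","thin_centre","stand","arbor","arbor_tip","arbor_seat","cutter_block_centre","spanner_grip","pencil_cup_centre"]:
        print(l,[(round(m["p"],2),np.round(m["xy"]),int(m["region"].sum()),np.round(at_z(im,m["xy"],.015)[:2],3)) for m in masks_of(im,l)[:4]])
E
```

```text
pics
{'clock': 0.0, 'qpos': array([ 1.20702024e+00,  2.76613086e-01,  1.50618844e+00,  3.92698181e-05,
        1.36067958e+00, -1.21003408e-01]), 'qd': array([-0.00087896,  0.00047007, -0.00042863,  0.00015541,  0.00082262,
        0.00062121]), 'effort': array([ 2.43569288e-03, -4.16779697e+01, -2.45802552e+01,  3.39888466e-04,
        1.09830784e-02,  3.29023158e-05]), 'position': array([0.13803258, 0.55764502, 0.24140734]), 'ee_rot': array([ 4.71456258e-04,  7.87528346e-01,  6.16277707e-01, -8.18325547e-04]), 'contact_force': array([-1.19280391,  0.12979118,  0.34541999]), 'moment': array([-0.03109881,  0.02531846, -0.01194329]), 'width': 0.08551730890694186} 0.011
top {'vfov': 51.5918165082991, 'cx': 320.94693295420217, 'cy': 205.64586137111587, 'rvec': array([ 2.16361129, -2.16247808,  0.08818618]), 'tvec': array([-0.0141008 ,  0.53350843,  1.01151021]), 'shot': 1}
thick_centre [(0.65, array([264., 172.]), 239, array([0.622, 0.132]))]
middle_centre [(0.49, array([203., 237.]), 185, array([0.456, 0.285]))]
thin_centre [(0.74, array([295., 226.]), 194, array([0.482, 0.053]))]
stan
[... 2071 characters left out ...]
array([218., 236.]), 328, array([ 0.746, -0.215])), (0.75, array([250., 195.]), 217, array([ 0.547, -0.246])), (0.66, array([276., 132.]), 76, array([ 0.184, -0.399])), (0.63, array([295., 171.]), 107, array([ 0.359, -0.189]))]
arbor_seat [(0.77, array([219., 235.]), 303, array([ 0.74 , -0.213])), (0.75, array([249., 193.]), 242, array([ 0.544, -0.256])), (0.53, array([294., 170.]), 109, array([ 0.356, -0.192]))]
cutter_block_centre [(0.82, array([397., 308.]), 924, array([0.695, 0.341]))]
spanner_grip [(0.62, array([251., 196.]), 218, array([ 0.55, -0.24])), (0.62, array([394., 309.]), 939, array([0.703, 0.337]))]
pencil_cup_centre [(0.93, array([183., 198.]), 853, array([ 0.68 , -0.427]))]
```

View pics/top0.png

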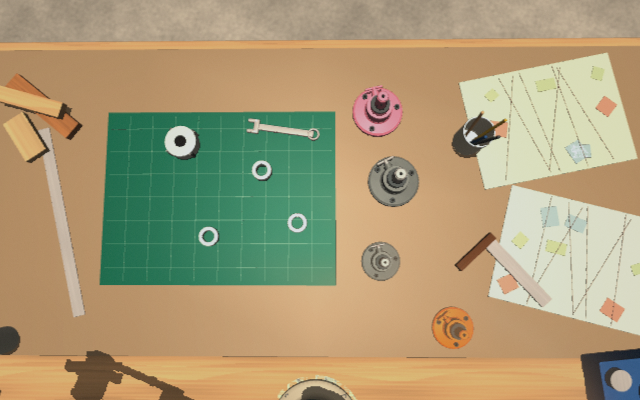

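View pics/scene0.png

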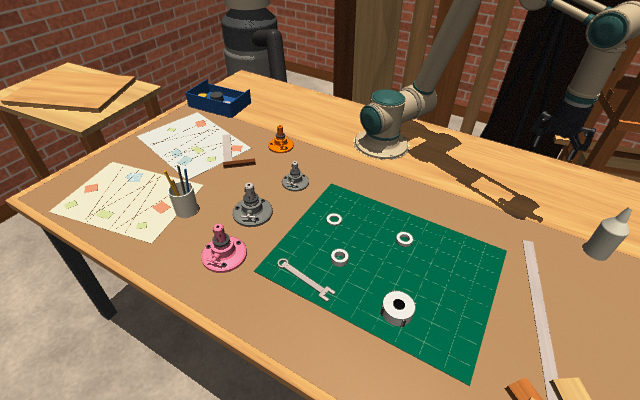

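The top view shows the collars at about (262,170), (208,236) and (297,222). The large grey stand is at (393,181). In the scene view the thicknesses agree with the network: thick at (340,257), middle at (404,238), thin at (334,218). I'll go above the thick collar next.

play_rows(
  series=[
    {"fingers":-1,"dx":25,"dy":-22},
    {"fingers":-1,"dx":25,"dy":-22},
    {"fingers":-1,"dx":25,"dy":-22},
    {"fingers":-1,"dx":25,"dy":-22},
    {"fingers":-1,"dx":25,"dy":-22},
    {"fingers":-1,"dx":25,"dy":-22},
    {"fingers":-1,"dx":25,"dy":-22},
    {"fingers":-1,"dx":25,"dy":-22},
    {"fingers":-1,"dx":25,"dy":-22},
    {"fingers":-1,"dx":25,"dy":-22},
    {"fingers":-1,"dx":25,"dy":-22},
    {"fingers":-1,"dx":25,"dy":-22},
    {"fingers":-1,"dx":25,"dy":-22},
    {"fingers":-1,"dx":25,"dy":-22},
    {"fingers":-1,"dx":25,"dy":-22},
    {"fingers":-1,"dx":25,"dy":-22},
    {"fingers":-1,"dx":25,"dy":-22},
    {"fingers":-1,"dx":25,"dy":-22},
  ],
  squeeze=60,
)

```text
invalid input at $.series[0]: expected keys fingers, dx, dy, dz, turn
```

```bash
cat >> h.py <<'E'
from scipy.spatial.transform import Rotation as Ro
def wrist():
    s=get_state(); im=get_image("wrist")
    q=s["ee_rot"]; R=Ro.from_quat([q[1],q[2],q[3],q[0]]).as_matrix()
    T=np.eye(4);T[:3,:3]=R;T[:3,3]=s["position"]
    im["T"]=T@np.array(im["hand_eye"]); return s,im
def wray(im,uv):
    f=f_of(im);d=np.array([uv[0]-im["cx"],uv[1]-im["cy"]]);r=np.hypot(*d);th=r/f
    v=np.r_[np.sin(th)*d/max(r,1e-9),np.cos(th)]
    return im["T"][:3,3],im["T"][:3,:3]@v
def w_at_z(im,uv,z):
    o,d=wray(im,uv);return o+d*(z-o[2])/d[2]
def wproj(im,P):
    P=np.atleast_2d(P);c=(P-im["T"][:3,3])@im["T"][:3,:3]
    rho=np.hypot(c[:,0],c[:,1]);th=np.arctan2(rho,c[:,2]);f=f_of(im)
    return np.c_[im["cx"]+f*th*c[:,0]/rho,im["cy"]+f*th*c[:,1]/rho]
E
python3 - <<'E'
from h import *
s,im=wrist();save(im,"w1.png");print(s["position"],s["contact_force"],im["vfov"],im["hand_eye"])
for l in["thick_centre","middle_centre","thin_centre","arbor_tip","stand"]:
    print(l,[(round(m["p"],2),np.round(m["xy"]),int(m["region"].sum()),np.round(w_at_z(im,m["xy"],.015)[:2],3)) for m in masks_of(im,l)[:4]])
E
```

```text
[0.13827473 0.55816966 0.24234857] [0.88838406 0.4249967  0.11128317] 65.70646984690485 [[ 9.99999819e-01 -5.61756825e-04  2.14020015e-04 -3.52033404e-04]
 [ 4.62372104e-04  9.46276400e-01  3.23358564e-01 -8.36380190e-02]
 [-3.84170970e-04 -3.23358406e-01  9.46276489e-01 -1.31739449e-01]
 [ 0.00000000e+00  0.00000000e+00  0.00000000e+00  1.00000000e+00]]
thick_centre []
middle_centre []
thin_centre []
arbor_tip [(0.6, array([ 52., 364.]), 208, array([ 0.451, -0.27 ]))]
stand [(0.7, array([ 58., 357.]), 774, array([ 0.421, -0.206])), (0.69, array([  3., 302.]), 277, array([ 0.244, -0.324])), (0.4, array([ 82., 388.]), 61, array([ 0.541, -0.215]))]
```

View pics/w1.png

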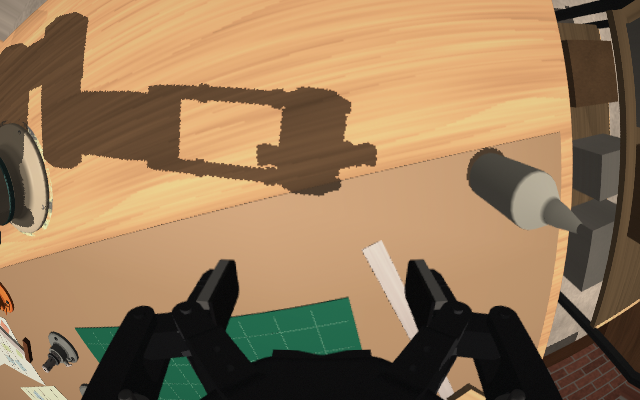

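The move was refused because each row needs every key. The wrist view shows the fingers at columns 220 and 420, with the scene between them.

play_rows(
  series=[
    {"fingers":-1,"dx":25,"dy":-22,"dz":0,"turn":0},
    {"fingers":-1,"dx":25,"dy":-22,"dz":0,"turn":0},
    {"fingers":-1,"dx":25,"dy":-22,"dz":0,"turn":0},
    {"fingers":-1,"dx":25,"dy":-22,"dz":0,"turn":0},
    {"fingers":-1,"dx":25,"dy":-22,"dz":0,"turn":0},
    {"fingers":-1,"dx":25,"dy":-22,"dz":0,"turn":0},
    {"fingers":-1,"dx":25,"dy":-22,"dz":0,"turn":0},
    {"fingers":-1,"dx":25,"dy":-22,"dz":0,"turn":0},
    {"fingers":-1,"dx":25,"dy":-22,"dz":0,"turn":0},
    {"fingers":-1,"dx":25,"dy":-22,"dz":0,"turn":0},
    {"fingers":-1,"dx":25,"dy":-22,"dz":0,"turn":0},
    {"fingers":-1,"dx":25,"dy":-22,"dz":0,"turn":0},
    {"fingers":-1,"dx":25,"dy":-22,"dz":0,"turn":0},
    {"fingers":-1,"dx":25,"dy":-22,"dz":0,"turn":0},
    {"fingers":-1,"dx":25,"dy":-22,"dz":0,"turn":0},
    {"fingers":-1,"dx":25,"dy":-22,"dz":0,"turn":0},
    {"fingers":-1,"dx":25,"dy":-22,"dz":0,"turn":0},
    {"fingers":-1,"dx":25,"dy":-22,"dz":0,"turn":0},
  ],
  squeeze=60,
)

```text
clock: 2.9
position: [0.6007, 0.1463, 0.2441]
ee_rot: [-0.003, 0.784, 0.621, 0.003]
contact_force: [0.4, 1.3, -0.3]
width: 0.0857
```

```bash
python3 - <<'E'
from h import *
s,im=wrist();save(im,"w2.png");print(s["clock"],s["position"],s["contact_force"],s["qpos"])
for l in["thick_centre","middle_centre","thin_centre","arbor_tip","stand"]:
    print(l,[(round(m["p"],2),np.round(m["xy"]),int(m["region"].sum()),np.round(w_at_z(im,m["xy"],.015)[:2],3)) for m in masks_of(im,l)[:4]])
E
```

```text
2.9 [0.60065129 0.14625856 0.24413082] [ 0.36232493  1.26580186 -0.26166208] [ 0.12178996  0.33802313  1.40889753  0.00805749  1.39143726 -1.21950662]
thick_centre [(0.64, array([323., 200.]), 1110, array([0.639, 0.141]))]
middle_centre [(0.95, array([391.,  39.]), 979, array([0.466, 0.263]))]
thin_centre [(0.77, array([230., 101.]), 790, array([0.494, 0.063]))]
arbor_tip [(0.84, array([56., 94.]), 644, array([ 0.383, -0.207])), (0.67, array([ 74., 245.]), 1027, array([ 0.619, -0.285]))]
stand [(0.82, array([100., 226.]), 4735, array([ 0.601, -0.202])), (0.78, array([77., 94.]), 2948, array([ 0.402, -0.163])), (0.68, array([158., 296.]), 1143, array([ 0.735, -0.151])), (0.62, array([ 6., 44.]), 1160, array([ 0.231, -0.329]))]
```

View pics/w2.png

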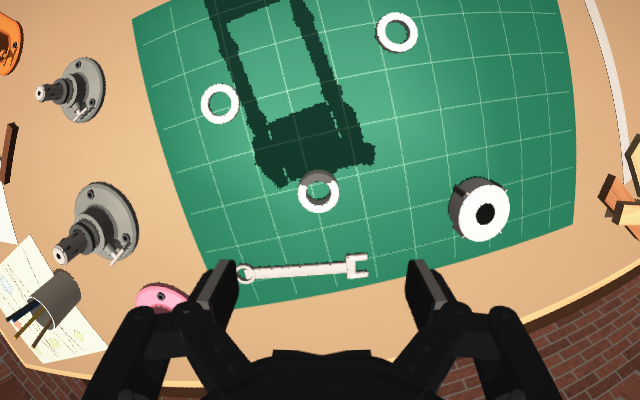

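The thick collar is at (318,192) in the wrist view, partly in shadow. The other two are at (220,103) and (397,32), and the stand is lower left. I'll fit the silhouettes next.

```bash
cat >> h.py <<'E'
def hull_mask(shape,uv):
    m=np.zeros(shape,np.uint8);S=16
    cv2.fillConvexPoly(m,cv2.convexHull(np.round(uv*S).astype(np.int32)),255,shift=4);return m
def cen(m):
    M=cv2.moments(m,True);return np.array([M["m10"],M["m01"]])/M["m00"]
A=np.linspace(0,2*np.pi,120)
def ring(c,z,r): return np.c_[c[0]+r*np.cos(A),c[1]+r*np.sin(A),0*A+z]
def collar(im,region,h,z0=.003,pad=4):
    """silhouette fit of a collar standing at z0, thickness h"""
    pr=wproj if "T" in im else proj
    px=im["pixels"];hsv=cv2.cvtColor(px,cv2.COLOR_RGB2HSV)
    near=cv2.dilate(region.astype(np.uint8),np.ones((9,9)))
    m=((hsv[...,1]<70)&(near>0)).astype(np.uint8)
    n,lab,st,_=cv2.connectedComponentsWithStats(m);k=1+st[1:,4].argmax()
    pts=np.argwhere(lab==k)[:,::-1]
    M=hull_mask(m.shape,pts.astype(float));t=cen(M)
    g=np.array([(w_at_z if "T" in im else at_z)(im,t,z0+h/2)[:2]])[0]
    mod=lambda c:hull_mask(m.shape,pr(im,np.r_[ring(c,z0,.025),ring(c,z0+h,.025)]))
    for _ in range(6):
        e=t-cen(mod(g)); J=np.c_[cen(mod(g+[.01,0]))-cen(mod(g-[.01,0])),cen(mod(g+[0,.01]))-cen(mod(g-[0,.01]))]/.02
        g=g+np.linalg.solve(J,e)
    Q=mod(g)>0; iou=(Q&(M>0)).sum()/(Q|(M>0)).sum()
    return g,round(iou,3),(M>0).sum(),Q.sum()
E
cat > meas.py <<'E'
from h import *
import sys
H={"thick_centre":.022,"middle_centre":.014,"thin_centre":.008}
G={"thick_centre":(.622,.132),"middle_centre":(.456,.28),"thin_centre":(.485,.06)}
def run(labels,cams=("w",)):
    for c in cams:
        s,im=wrist() if c=="w" else (None,get_image(c))
        if s: print(s["clock"],np.round(s["position"],4),np.round(Ro.from_matrix(im["T"][:3,:3]@np.array(im["hand_eye"])[:3,:3].T).as_matrix()[:,0],3))
        for l in labels:
            for m in masks_of(im,l)[:3]:
                try: g=collar(im,m["region"],H[l])
                except Exception as e: print(c,l,"err",e);continue
                if np.hypot(*(g[0]-G[l]))<.05: print(c,l,np.round(g[0],4),g[1:]);break
if __name__=="__main__": run(H if len(sys.argv)<2 else [sys.argv[1]+"_centre"],("w","top","scene") if len(sys.argv)<2 else ("w",))
E
python3 meas.py
```

```text
3.2 [0.5986 0.1483 0.244 ] [0.228 0.974 0.009]
w thick_centre [0.626  0.1379] (np.float64(0.954), np.int64(1466), np.int64(1536))
w middle_centre [0.4578 0.2721] (np.float64(0.941), np.int64(1405), np.int64(1491))
w thin_centre [0.4921 0.0472] (np.float64(0.945), np.int64(1298), np.int64(1373))
top thick_centre [0.6211 0.1405] (np.float64(0.693), np.int64(276), np.int64(364))
top thin_centre [0.4925 0.0479] (np.float64(0.95), np.int64(324), np.int64(337))
scene middle_centre [0.4586 0.2719] (np.float64(0.868), np.int64(210), np.int64(242))
scene thin_centre [0.4929 0.0474] (np.float64(0.846), np.int64(159), np.int64(188))
```

play_rows(
  series=[
    {"fingers":-1,"dx":10,"dy":-4,"dz":-20,"turn":0},
    {"fingers":-1,"dx":10,"dy":-4,"dz":-25,"turn":0},
    {"fingers":-1,"dx":7,"dy":-2,"dz":-30,"turn":0},
    {"fingers":-1,"dx":0,"dy":0,"dz":-30,"turn":0},
    {"fingers":-1,"dx":0,"dy":0,"dz":-20,"turn":0},
    {"fingers":-1,"dx":0,"dy":0,"dz":0,"turn":0},
    {"fingers":-1,"dx":0,"dy":0,"dz":0,"turn":0},
  ],
)

```text
clock: 4.38
position: [0.6294, 0.1373, 0.1178]
ee_rot: [-0.0, 0.784, 0.621, 0.007]
contact_force: [0.7, 0.0, -0.0]
width: 0.0858
```

```bash
python3 meas.py thick
```

```text
4.3833 [0.6294 0.1373 0.1178] [0.229 0.973 0.011]
w thick_centre [0.6255 0.138 ] (np.float64(0.956), np.int64(3391), np.int64(3548))
```

play_rows(
  series=[
    {"fingers":-1,"dx":-2,"dy":0,"dz":-30,"turn":0},
    {"fingers":-1,"dx":-2,"dy":1,"dz":-30,"turn":0},
    {"fingers":-1,"dx":0,"dy":0,"dz":-20,"turn":0},
    {"fingers":-1,"dx":0,"dy":0,"dz":-10,"turn":0},
    {"fingers":-1,"dx":0,"dy":0,"dz":-3,"turn":0},
    {"fingers":-1,"dx":0,"dy":0,"dz":0,"turn":0},
  ],
)

```text
clock: 4.98
position: [0.6354, 0.14, 0.0366]
ee_rot: [0.007, 0.783, 0.621, 0.019]
contact_force: [-0.2, -0.1, 0.1]
width: 0.0853
```

play_rows(
  series=[
    {"fingers":-1,"dx":0,"dy":0,"dz":20,"turn":0},
    {"fingers":-1,"dx":0,"dy":0,"dz":20,"turn":0},
    {"fingers":-1,"dx":0,"dy":0,"dz":20,"turn":0},
    {"fingers":-1,"dx":0,"dy":0,"dz":0,"turn":0},
  ],
)

```text
clock: 5.32
position: [0.6382, 0.1404, 0.1043]
ee_rot: [0.009, 0.783, 0.621, 0.022]
contact_force: [-0.0, 0.1, 1.7]
width: 0.0848
```

```bash
python3 - <<'E'
from h import *
for i in range(3):
    s=get_state();print(s["clock"],s["position"],s["ee_rot"],s["qpos"][3]);get_image("wrist")
E
```

```text
5.3167 [0.63822983 0.14042391 0.10433228] [0.00909456 0.78324361 0.62125671 0.02206449] 0.0094588627825327
5.3667 [0.63747622 0.14031686 0.10281158] [0.00859906 0.78326712 0.62126173 0.021273  ] 0.00945597676726111
5.4167 [0.63599474 0.14008758 0.10080107] [0.00757393 0.78332103 0.62126165 0.0196152 ] 0.009411320505240146
```

```bash
cat > settle.py <<'E'
from h import *
import sys
n=int(sys.argv[1]) if len(sys.argv)>1 else 4
for i in range(n): get_image("wrist")
s=get_state();q=s["ee_rot"];R=Ro.from_quat([q[1],q[2],q[3],q[0]]).as_matrix()
print(round(s["clock"],2),"pos",np.round(s["position"],4),"toolz",np.round(R[:,2],4),"jaw",np.round(R[:,0],3),"F",np.round(s["contact_force"],1),"w",round(s["width"],4))
E
python3 settle.py 4; python3 settle.py 2
```

```text
5.67 pos [0.6335 0.1398 0.0969] toolz [ 0.0324  0.0117 -0.9994] jaw [0.228 0.974 0.019] F [-0.3 -0.4 -1. ] w 0.0858
5.77 pos [0.6337 0.1398 0.097 ] toolz [ 0.0327  0.0117 -0.9994] jaw [0.228 0.974 0.019] F [ 0.9 -0.3 -0.6] w 0.0852
```

play_rows(
  series=[
    {"fingers":-1,"dx":-4,"dy":-1,"dz":0,"turn":0},
    {"fingers":-1,"dx":-4,"dy":0,"dz":0,"turn":0},
    {"fingers":-1,"dx":0,"dy":0,"dz":-6,"turn":0},
    {"fingers":-1,"dx":0,"dy":0,"dz":-6,"turn":0},
    {"fingers":-1,"dx":0,"dy":0,"dz":-6,"turn":0},
    {"fingers":-1,"dx":0,"dy":0,"dz":-6,"turn":0},
    {"fingers":-1,"dx":0,"dy":0,"dz":-6,"turn":0},
  ],
)

```text
clock: 6.35
position: [0.6243, 0.1386, 0.0633]
ee_rot: [0.005, 0.783, 0.621, 0.016]
contact_force: [-0.0, 0.5, 0.1]
width: 0.0853
```

```bash
python3 settle.py 0; python3 settle.py 4
```

```text
6.35 pos [0.6243 0.1386 0.0633] toolz [ 0.0312  0.0116 -0.9994] jaw [0.228 0.974 0.018] F [-0.   0.5  0.1] w 0.0853
6.55 pos [0.6244 0.1387 0.0638] toolz [ 0.031   0.0115 -0.9995] jaw [0.228 0.974 0.018] F [0.  0.5 1.1] w 0.0852
```

play_rows(
  series=[
    {"fingers":-1,"dx":0,"dy":0,"dz":40,"turn":0},
    {"fingers":-1,"dx":0,"dy":0,"dz":40,"turn":0},
    {"fingers":-1,"dx":0,"dy":0,"dz":40,"turn":0},
    {"fingers":-1,"dx":0,"dy":0,"dz":40,"turn":0},
  ],
)

```text
clock: 6.88
position: [0.6169, 0.1377, 0.2183]
ee_rot: [-0.001, 0.784, 0.621, 0.006]
contact_force: [0.2, 0.4, 0.2]
width: 0.0852
```

```bash
python3 settle.py 0; python3 settle.py 6
```

```text
6.88 pos [0.6169 0.1377 0.2183] toolz [ 0.0076  0.009  -0.9999] jaw [0.228 0.974 0.011] F [0.2 0.4 0.2] w 0.0852
7.18 pos [0.6165 0.1376 0.2157] toolz [ 0.0065  0.0089 -0.9999] jaw [0.228 0.974 0.01 ] F [-0.3  0.5 -0.5] w 0.0853
```

play_rows(
  series=[
    {"fingers":-1,"dx":0,"dy":0,"dz":-15,"turn":0},
    {"fingers":-1,"dx":0,"dy":0,"dz":-15,"turn":0},
    {"fingers":-1,"dx":0,"dy":0,"dz":-15,"turn":0},
    {"fingers":-1,"dx":0,"dy":0,"dz":-15,"turn":0},
  ],
)

```text
clock: 7.52
position: [0.6151, 0.1375, 0.1506]
ee_rot: [-0.002, 0.784, 0.621, 0.004]
contact_force: [-0.3, -0.6, 0.2]
width: 0.0854
```

```bash
python3 settle.py 0; python3 settle.py 5
```

```text
7.52 pos [0.6151 0.1375 0.1506] toolz [ 0.0029  0.0085 -1.    ] jaw [0.228 0.974 0.009] F [-0.3 -0.6  0.2] w 0.0854
7.77 pos [0.6164 0.1376 0.1529] toolz [ 0.0056  0.0088 -0.9999] jaw [0.228 0.974 0.01 ] F [ 0.1 -0.1  1. ] w 0.0851
```

play_rows(
  series=[
    {"fingers":-1,"dx":5,"dy":0,"dz":-15,"turn":0},
    {"fingers":-1,"dx":4,"dy":0,"dz":-15,"turn":0},
    {"fingers":-1,"dx":0,"dy":0,"dz":-15,"turn":0},
    {"fingers":-1,"dx":0,"dy":0,"dz":-15,"turn":0},
    {"fingers":-1,"dx":0,"dy":0,"dz":-15,"turn":0},
    {"fingers":-1,"dx":0,"dy":0,"dz":-15,"turn":0},
    {"fingers":-1,"dx":0,"dy":0,"dz":-15,"turn":0},
    {"fingers":-1,"dx":0,"dy":0,"dz":-10,"turn":0},
    {"fingers":-1,"dx":0,"dy":0,"dz":-6,"turn":0},
    {"fingers":-1,"dx":0,"dy":0,"dz":-4,"turn":0},
  ],
)

```text
clock: 8.6
position: [0.6368, 0.1389, 0.0371]
ee_rot: [0.006, 0.783, 0.621, 0.017]
contact_force: [0.7, -0.0, 0.1]
width: 0.0852
```

```bash
python3 settle.py 0; python3 settle.py 3; python3 meas.py thick
```

```text
8.6 pos [0.6368 0.1389 0.0371] toolz [ 0.0343  0.0119 -0.9993] jaw [0.228 0.974 0.019] F [ 0.7 -0.   0.1] w 0.0852
8.75 pos [0.6368 0.1389 0.0375] toolz [ 0.0345  0.0119 -0.9993] jaw [0.228 0.974 0.019] F [-0.2 -0.2  0.1] w 0.0856
8.75 [0.6368 0.1389 0.0375] [0.228 0.974 0.019]
w thick_centre [0.6258 0.1379] (np.float64(0.953), np.int64(7181), np.int64(7522))
```

```bash
python3 - <<'E'
from h import *
s=get_state();print(s["qpos"],s["effort"],s["contact_force"],s["moment"])
E
```

```text
[ 0.10358845  0.53546857  1.6338188   0.01033286  0.9359066  -1.24320233] [-4.77532914e-03 -5.11277139e+01 -1.93803853e+01  3.72305908e-02
 -1.83669222e-01 -8.95438177e-06] [-0.56222777  0.56457135  0.42598364] [ 0.03953573 -0.01512155  0.07106407]
```

play_rows(
  series=[
    {"fingers":-1,"dx":0,"dy":0,"dz":-6,"turn":0},
  ],
)

```text
clock: 8.93
position: [0.6384, 0.1392, 0.0336]
ee_rot: [0.007, 0.783, 0.621, 0.019]
contact_force: [0.6, -0.1, 0.3]
width: 0.0851
```

```bash
python3 settle.py 0; python3 settle.py 3;python3 - <<'E'
from h import *
s=get_state();print(s["qpos"],s["effort"],s["contact_force"],s["moment"])
E
```

```text
8.93 pos [0.6384 0.1392 0.0336] toolz [ 0.039   0.0124 -0.9992] jaw [0.227 0.974 0.021] F [ 0.6 -0.1  0.3] w 0.0851
9.08 pos [0.6369 0.1389 0.0318] toolz [ 0.035   0.012  -0.9993] jaw [0.228 0.974 0.02 ] F [ 0.1 -0.4  0.3] w 0.0853
[ 0.10362054  0.54214769  1.63991855  0.0103719   0.92353874 -1.24334017] [-1.52876467e-02 -5.16245019e+01 -1.93917310e+01  3.67902475e-02
 -2.37302994e-01 -2.72585385e-04] [ 0.1178214  -0.39444411  0.32747217] [-0.02841606  0.01363647 -0.01756167]
```

play_rows(
  series=[
    {"fingers":-1,"dx":0,"dy":0,"dz":40,"turn":0},
    {"fingers":-1,"dx":0,"dy":0,"dz":40,"turn":0},
    {"fingers":-1,"dx":-4,"dy":0,"dz":40,"turn":0},
  ],
)

```text
clock: 9.33
position: [0.6251, 0.1379, 0.1437]
ee_rot: [-0.0, 0.784, 0.621, 0.007]
contact_force: [1.6, 0.7, 0.2]
width: 0.0853
```

```bash
python3 settle.py 4
```

```text
9.53 pos [0.6267 0.1382 0.1457] toolz [ 0.0181  0.0102 -0.9998] jaw [0.228 0.974 0.014] F [-0.3 -0.1  0. ] w 0.0853
```

play_rows(
  series=[
    {"fingers":-1,"dx":0,"dy":0,"dz":-35,"turn":0},
  ],
)

```text
clock: 9.62
position: [0.6311, 0.1388, 0.1161]
ee_rot: [0.005, 0.783, 0.621, 0.016]
contact_force: [1.8, -0.2, 0.3]
width: 0.0853
```

```bash
python3 settle.py 3
```

```text
9.77 pos [0.6233 0.1378 0.1068] toolz [ 0.0086  0.0091 -0.9999] jaw [0.228 0.974 0.011] F [ 1.3 -0.1 -0.1] w 0.085
```

play_rows(
  series=[
    {"fingers":-1,"dx":0,"dy":0,"dz":-35,"turn":0},
  ],
)

```text
clock: 9.85
position: [0.6286, 0.1384, 0.0774]
ee_rot: [0.003, 0.784, 0.621, 0.012]
contact_force: [1.8, 0.5, 1.9]
width: 0.0853
```

```bash
python3 settle.py 3
```

```text
10.0 pos [0.6208 0.1375 0.0694] toolz [ 0.0011  0.0084 -1.    ] jaw [0.228 0.974 0.008] F [-0.7  0.3  0.3] w 0.0852
```

play_rows(
  series=[
    {"fingers":-1,"dx":3,"dy":0,"dz":-30,"turn":0},
  ],
)

```text
clock: 10.08
position: [0.6286, 0.1382, 0.0453]
ee_rot: [0.0, 0.784, 0.621, 0.008]
contact_force: [2.5, -0.0, 1.5]
width: 0.0853
```

```bash
python3 settle.py 4
```

```text
10.28 pos [0.6239 0.1375 0.0402] toolz [ 8.0e-04  8.3e-03 -1.0e+00] jaw [0.228 0.974 0.008] F [-0.2  1.3  0.3] w 0.0854
```

play_rows(
  series=[
    {"fingers":-1,"dx":2,"dy":0,"dz":-18,"turn":0},
  ],
)

```text
clock: 10.37
position: [0.6293, 0.138, 0.0271]
ee_rot: [-0.001, 0.784, 0.621, 0.007]
contact_force: [1.6, 0.1, 0.5]
width: 0.0857
```

```bash
python3 settle.py 4;python3 meas.py thick
```

```text
10.57 pos [0.6264 0.1376 0.0237] toolz [ 0.0019  0.0085 -1.    ] jaw [0.228 0.974 0.009] F [ 0.1 -0.3  0.6] w 0.0854
10.5667 [0.6264 0.1376 0.0237] [0.228 0.974 0.009]
w thick_centre [0.6257 0.1379] (np.float64(0.949), np.int64(7784), np.int64(8204))
```

play_rows(
  series=[
    {"fingers":-1,"dx":-1,"dy":0,"dz":-5,"turn":0},
    {"fingers":0.3,"dx":0,"dy":0,"dz":0,"turn":0},
    {"fingers":0.6,"dx":0,"dy":0,"dz":0,"turn":0},
    {"fingers":1,"dx":0,"dy":0,"dz":0,"turn":0},
    {"fingers":1,"dx":0,"dy":0,"dz":0,"turn":0},
    {"fingers":1,"dx":0,"dy":0,"dz":0,"turn":0},
    {"fingers":1,"dx":0,"dy":0,"dz":0,"turn":0},
    {"fingers":1,"dx":0,"dy":0,"dz":0,"turn":0},
    {"fingers":1,"dx":0,"dy":0,"dz":0,"turn":0},
  ],
  squeeze=60,
)

```text
clock: 11.42
position: [0.6271, 0.1379, 0.0223]
ee_rot: [-0.001, 0.784, 0.621, 0.006]
contact_force: [0.4, -0.4, 2.0]
width: 0.0472
```

```bash
python3 -c "import rig;print(rig.tips_ahead)"; python3 settle.py 0; python3 - <<'E'
from h import *
s,im=wrist();save(im,"w3.png",(160,150,480,400),2)
E
```

```text
0.011
11.42 pos [0.6271 0.1379 0.0223] toolz [ 0.0081  0.0092 -0.9999] jaw [0.228 0.974 0.011] F [ 0.4 -0.4  2. ] w 0.0472
```

View pics/w3.png

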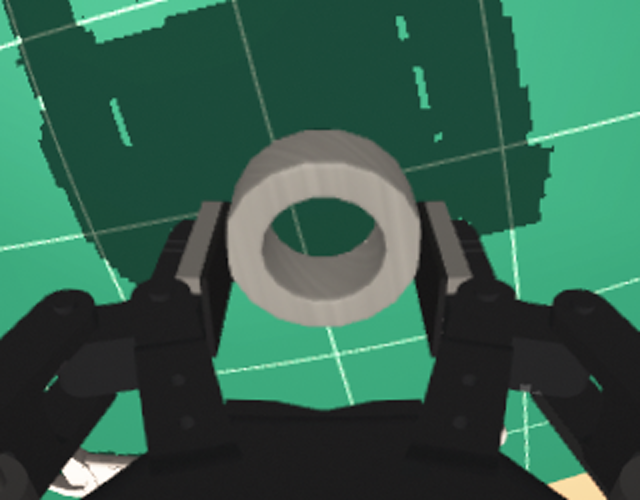

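The collar sits squarely between the pads, with its bore centred at about (323,250) in the crop. I'll lift it, move towards the stand and measure the arbor.

play_rows(
  series=[
    {"fingers":1,"dx":0,"dy":0,"dz":15,"turn":0},
    {"fingers":1,"dx":0,"dy":0,"dz":30,"turn":0},
    {"fingers":1,"dx":0,"dy":-15,"dz":40,"turn":0},
    {"fingers":1,"dx":0,"dy":-30,"dz":40,"turn":0},
    {"fingers":1,"dx":0,"dy":-35,"dz":30,"turn":0},
    {"fingers":1,"dx":0,"dy":-35,"dz":15,"turn":0},
    {"fingers":1,"dx":0,"dy":-35,"dz":10,"turn":0},
    {"fingers":1,"dx":0,"dy":-25,"dz":0,"turn":0},
    {"fingers":1,"dx":0,"dy":-15,"dz":0,"turn":0},
  ],
)

```text
clock: 12.22
position: [0.6223, -0.0495, 0.2005]
ee_rot: [-0.002, 0.781, 0.625, 0.002]
contact_force: [-0.5, -0.4, -1.0]
width: 0.0476
```

```bash
python3 settle.py 3; python3 - <<'E'
from h import *
s,im=wrist();save(im,"w4.png")
for l in ("arbor_tip","stand"):
  for m in masks_of(im,l)[:4]: print(l,round(m["p"],2),np.round(m["xy"],1),int(m["region"].sum()),[np.round(w_at_z(im,m["xy"],z)[:2],4) for z in(.12,.03)])
for l in ("arbor_tip",):
  t=get_image("top");save(t,"top1.png",(340,130,440,230),6)
  for m in masks_of(t,l)[:4]: print("top",round(m["p"],2),np.round(m["xy"],1),np.round(at_z(t,m["xy"],.12)[:2],4))
E
```

```text
12.37 pos [ 0.6221 -0.0476  0.1995] toolz [-5.0e-04  8.6e-03 -1.0e+00] jaw [0.22  0.975 0.008] F [-0.4  1.  -1.4] w 0.0472
arbor_tip 0.97 [153.3   8.2] 558 [array([ 0.4365, -0.1323]), array([ 0.3922, -0.1755])]
arbor_tip 0.73 [272.4 341.4] 135 [array([ 0.7357, -0.1199]), array([ 0.8188, -0.1579])]
arbor_tip 0.57 [159.2 209.4] 2279 [array([ 0.5886, -0.1724]), array([ 0.609 , -0.2328])]
arbor_tip 0.19 [541.7  11.9] 552 [array([0.4926, 0.1654]), array([0.4722, 0.2488])]
stand 0.88 [185.4 189.5] 9501 [array([ 0.5786, -0.143 ]), array([ 0.5948, -0.1908])]
stand 0.73 [281.6 317.3] 1955 [array([ 0.7079, -0.1024]), array([ 0.7792, -0.133 ])]
stand 0.59 [173.2  25.8] 3441 [array([ 0.4576, -0.1188]), array([ 0.4224, -0.1564])]
stand 0.42 [44.3  1.6] 65 [array([ 0.3649, -0.2501]), array([ 0.2902, -0.3435])]
top 0.61 [396.7 177. ] [ 0.5901 -0.1887]
top 0.49 [455.5 330.4] [ 0.2481 -0.3121]
```

View pics/w4.png

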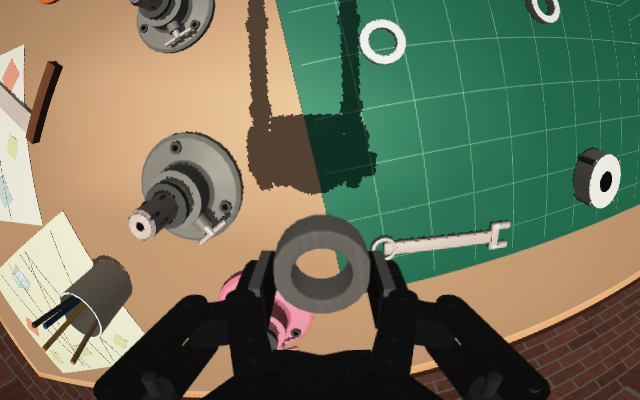

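The arbor tip is at (142,225) and the held collar is at (322,262). I'll move so that the tip comes under the camera.

play_rows(
  series=[
    {"fingers":1,"dx":3,"dy":-20,"dz":0,"turn":0},
    {"fingers":1,"dx":4,"dy":-30,"dz":0,"turn":0},
    {"fingers":1,"dx":5,"dy":-35,"dz":0,"turn":0},
    {"fingers":1,"dx":5,"dy":-30,"dz":0,"turn":0},
    {"fingers":1,"dx":5,"dy":-20,"dz":0,"turn":0},
    {"fingers":1,"dx":3,"dy":-10,"dz":0,"turn":0},
  ],
)

```text
clock: 13.12
position: [0.6472, -0.1835, 0.1975]
ee_rot: [-0.007, 0.775, 0.632, 0.002]
contact_force: [-0.2, 0.1, -1.3]
width: 0.0474
```

```bash
python3 settle.py 3; python3 - <<'E'
from h import *
s,im=wrist();save(im,"w5.png",(160,60,480,310),2.4)
for l in ("arbor_tip","stand"):
  for m in masks_of(im,l)[:2]: print(l,round(m["p"],2),np.round(m["xy"],1),int(m["region"].sum()),[np.round(w_at_z(im,m["xy"],z)[:2],4) for z in(.12,.03)])
E
```

```text
13.27 pos [ 0.6465 -0.1812  0.1973] toolz [-0.0064  0.0156 -0.9999] jaw [0.2   0.98  0.014] F [-0.1  0.1  0. ] w 0.0473
arbor_tip 0.92 [361.6 322.5] 1116 [array([ 0.7515, -0.1657]), array([ 0.8314, -0.1652])]
arbor_tip 0.62 [290.2 150.4] 2595 [array([ 0.5938, -0.1913]), array([ 0.606 , -0.2018])]
stand 0.85 [346.2 265. ] 3047 [array([ 0.6894, -0.1693]), array([ 0.7427, -0.1704])]
stand 0.78 [292.2 137. ] 11783 [array([ 0.5851, -0.188 ]), array([ 0.5935, -0.197 ])]
```

View pics/w5.png

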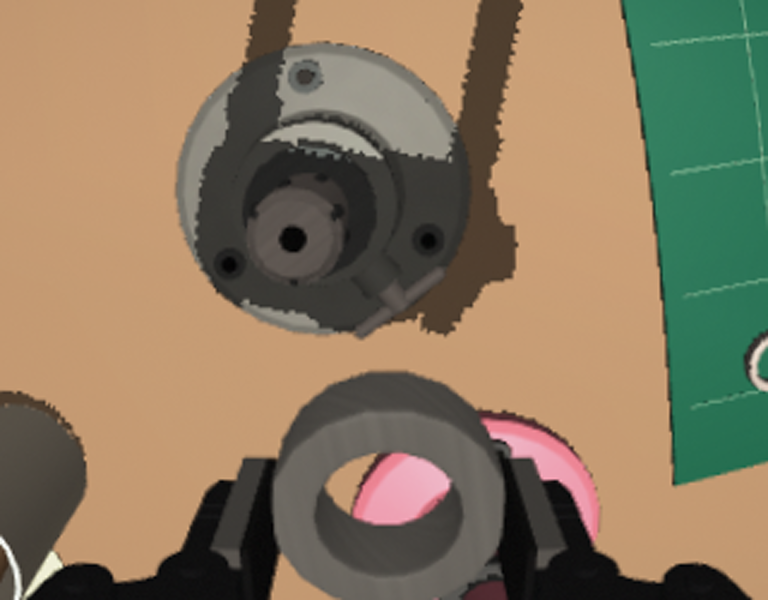

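The arbor's centre hole is at crop (292,238), full (281.7,159.2). The base circle is at about crop (323,187). The held collar's upper bore rim spans about (316–462, 453–553) in the crop.

```bash
python3 - <<'E'
from h import *
s,im=wrist();p=s["position"];print(p)
u=lambda x,y:(160+x/2.4,60+y/2.4)
for z in(.118,.12,.122):print("tip",np.round(w_at_z(im,u(292,238),z),4))
for z in(.005,.012):print("base",np.round(w_at_z(im,u(323,187),z),4))
ax=np.round
for n,zz,r in(("bore top",.0027,.015),("outer top",.0027,.025)):
    q=(wproj(im,ring(p,p[2]+zz,r))-[160,60])*2.4;print(n,q.min(0),q.max(0))
E
```

```text
[ 0.64627556 -0.17996337  0.19796705]
tip [ 0.5988 -0.1978  0.118 ]
tip [ 0.5984 -0.1975  0.12  ]
tip [ 0.5981 -0.1972  0.122 ]
base [ 0.5973 -0.1963  0.005 ]
base [ 0.5966 -0.1957  0.012 ]
bore top [315.85949013 457.16355334] [461.98792998 579.5925479 ]
outer top [267.4157407  410.68201595] [510.03331892 614.87746686]
```

play_rows(
  series=[
    {"fingers":1,"dx":-15,"dy":-5,"dz":0,"turn":0},
    {"fingers":1,"dx":-20,"dy":-6,"dz":0,"turn":0},
    {"fingers":1,"dx":-10,"dy":-4,"dz":0,"turn":0},
  ],
)

```text
clock: 13.72
position: [0.6022, -0.1903, 0.1981]
ee_rot: [-0.007, 0.772, 0.636, 0.004]
contact_force: [-0.3, -0.6, -0.2]
width: 0.047
```

```bash
python3 settle.py 4
```

```text
13.92 pos [ 0.6046 -0.1911  0.1985] toolz [-4.000e-04  1.570e-02 -9.999e-01] jaw [0.192 0.981 0.015] F [ 1.   1.  -0.6] w 0.0472
```

play_rows(
  series=[
    {"fingers":1,"dx":-7,"dy":-6,"dz":-38,"turn":0},
  ],
)

```text
clock: 14.0
position: [0.6047, -0.1983, 0.1678]
ee_rot: [0.002, 0.772, 0.636, 0.01]
contact_force: [2.4, -1.4, -0.2]
width: 0.0473
```

```bash
python3 settle.py 4; python3 - <<'E'
from h import *
s,im=wrist();save(im,"w6.png",(200,160,440,340),3.2)
p=s["position"]
for z in(.12,):
  q=(wproj(im,ring((.598,-.197),z,.0115))-[200,160])*3.2;print("tip pred",q.min(0),q.max(0))
q=(wproj(im,ring(p,p[2]+.0027,.015))-[200,160])*3.2;print("bore",q.min(0),q.max(0))
q=(wproj(im,ring(p,p[2]-.0193,.015))-[200,160])*3.2;print("bore bottom",q.min(0),q.max(0))
E
```

```text
14.2 pos [ 0.5979 -0.1966  0.1599] toolz [-0.0018  0.0169 -0.9999] jaw [0.193 0.981 0.016] F [ 0.1 -0.8 -0.1] w 0.0474
tip pred [325.03412882 201.7629387 ] [444.47367003 309.10047977]
bore [293.16242411 289.78578747] [487.99811584 452.62942442]
bore bottom [301.86906852 228.69376448] [474.57303623 379.62939942]
```

View pics/w6.png

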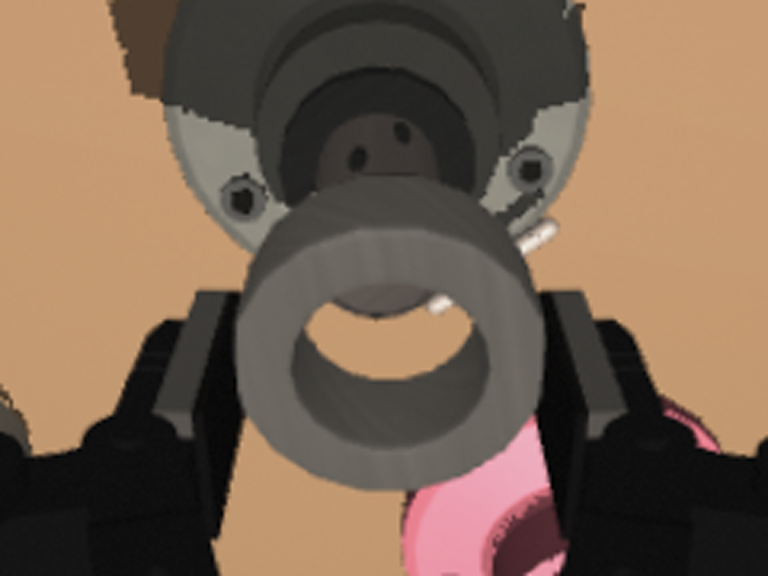

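The tip shows through the bore, with its lower edge at (376,318) in the crop. The shaft spans columns 318–438, the flange/sleeve 258–500 and the base 165–592. I'll compare these with the prediction.

```bash
python3 - <<'E'
from h import *
s,im=wrist();p=s["position"];print(p)
for c in((.598,-.197),(.598,-.1985)):
  for n,z,r in(("flange",.07,.024),("sleeve",.05,.032),("base",.01,.065),("chamf",.117,.01425),("tip",.12,.0115)):
    q=(wproj(im,ring(c,z,r))-[200,160])*3.2;print(c,n,np.round(q.min(0)),np.round(q.max(0)))
  for z in(.09,.1,.11): q=(wproj(im,ring(c,z,.01425))-[200,160])*3.2;print(z,q.min(0),q.max(0))
E
```

```text
[ 0.59884789 -0.1970707   0.1611345 ]
(0.598, -0.197) flange [283.  62.] [483. 249.]
(0.598, -0.197) sleeve [259.  11.] [505. 244.]
(0.598, -0.197) base [ 165. -131.] [596. 284.]
(0.598, -0.197) chamf [313. 174.] [458. 306.]
(0.598, -0.197) tip [327. 194.] [446. 301.]
0.09 [319.7793129  129.14377412] [448.54335331 248.44795772]
0.1 [317.49455032 144.56840168] [451.96281817 268.19254057]
0.11 [315.01574099 161.48150209] [455.68517726 289.64179316]
(0.598, -0.1985) flange [277.  63.] [477. 250.]
(0.598, -0.1985) sleeve [254.  12.] [500. 245.]
(0.598, -0.1985) base [ 160. -130.] [591. 285.]
(0.598, -0.1985) chamf [306. 176.] [451. 307.]
(0.598, -0.1985) tip [319. 195.] [438. 302.]
0.09 [313.17282676 130.44683588] [441.8942128  249.63850196]
0.1 [310.59891531 145.92555253] [445.015279   269.42236535]
0.11 [307.80639833 162.8966427 ] [448.41206181 290.9123178 ]
```

play_rows(
  series=[
    {"fingers":1,"dx":2,"dy":-1,"dz":-17,"turn":0},
  ],
)

```text
clock: 14.38
position: [0.6046, -0.1992, 0.1494]
ee_rot: [-0.001, 0.772, 0.636, 0.008]
contact_force: [0.1, 0.4, -0.9]
width: 0.047
```

```bash
python3 settle.py 4
```

```text
14.58 pos [ 0.6019 -0.1983  0.1457] toolz [ 0.0031  0.0146 -0.9999] jaw [0.192 0.981 0.015] F [-0.8 -0.2 -1.5] w 0.0476
```

play_rows(
  series=[
    {"fingers":1,"dx":0,"dy":0,"dz":-4,"turn":0},
  ],
)

```text
clock: 14.67
position: [0.603, -0.1986, 0.1434]
ee_rot: [-0.003, 0.772, 0.636, 0.007]
contact_force: [1.3, 0.2, -0.5]
width: 0.0473
```

```bash
python3 settle.py 2
```

```text
14.77 pos [ 0.6021 -0.1983  0.1421] toolz [ 0.0037  0.0144 -0.9999] jaw [0.192 0.981 0.015] F [-0.2 -0.5 -0.6] w 0.0467
```

play_rows(
  series=[
    {"fingers":1,"dx":0,"dy":0,"dz":-4,"turn":0},
  ],
)

```text
clock: 14.85
position: [0.6028, -0.1985, 0.1392]
ee_rot: [-0.003, 0.772, 0.636, 0.007]
contact_force: [0.3, -0.7, -1.3]
width: 0.0473
```

```bash
python3 settle.py 2
```

```text
14.95 pos [ 0.6019 -0.1981  0.1379] toolz [ 0.0032  0.0147 -0.9999] jaw [0.192 0.981 0.015] F [ 0.2 -1.1 -0.7] w 0.0475
```

play_rows(
  series=[
    {"fingers":1,"dx":-1,"dy":0,"dz":-3,"turn":0},
    {"fingers":1,"dx":0,"dy":0,"dz":-2,"turn":0},
  ],
)

```text
clock: 15.12
position: [0.6009, -0.1985, 0.1336]
ee_rot: [-0.004, 0.772, 0.636, 0.006]
contact_force: [-1.9, 0.4, 1.2]
width: 0.0474
```

play_rows(
  series=[
    {"fingers":1,"dx":0,"dy":0,"dz":-2,"turn":0},
  ],
)

```text
clock: 15.2
position: [0.6004, -0.1985, 0.1316]
ee_rot: [-0.004, 0.772, 0.636, 0.006]
contact_force: [-1.6, -0.7, 1.6]
width: 0.0474
```

play_rows(
  series=[
    {"fingers":1,"dx":0,"dy":0,"dz":-2,"turn":0},
  ],
)

```text
clock: 15.28
position: [0.6002, -0.1985, 0.1297]
ee_rot: [-0.004, 0.772, 0.636, 0.005]
contact_force: [-1.5, 0.7, 3.1]
width: 0.0474
```

```bash
python3 settle.py 2
```

```text
15.38 pos [ 0.5999 -0.1984  0.1294] toolz [ 0.0021  0.014  -0.9999] jaw [0.192 0.981 0.014] F [-1.6 -0.3  2. ] w 0.0476
```

play_rows(
  series=[
    {"fingers":1,"dx":0,"dy":0,"dz":-3,"turn":0},
    {"fingers":1,"dx":0,"dy":0,"dz":-3,"turn":0},
  ],
)

```text
clock: 15.55
position: [0.6001, -0.1983, 0.1247]
ee_rot: [-0.004, 0.772, 0.636, 0.006]
contact_force: [-2.3, 1.3, 0.9]
width: 0.0471
```

play_rows(
  series=[
    {"fingers":1,"dx":0,"dy":0,"dz":-3,"turn":0},
    {"fingers":1,"dx":0,"dy":0,"dz":-3,"turn":0},
  ],
)

```text
clock: 15.72
position: [0.6001, -0.1981, 0.1189]
ee_rot: [-0.004, 0.772, 0.636, 0.006]
contact_force: [-2.6, 1.1, 5.2]
width: 0.0474
```

play_rows(
  series=[
    {"fingers":1,"dx":0,"dy":0,"dz":-3,"turn":0},
    {"fingers":1,"dx":0,"dy":0,"dz":-3,"turn":0},
  ],
)

```text
clock: 15.88
position: [0.6001, -0.1982, 0.114]
ee_rot: [-0.004, 0.772, 0.636, 0.006]
contact_force: [-4.1, 1.3, 10.9]
width: 0.0478
```

```bash
python3 settle.py 1
```

```text
15.93 pos [ 0.6001 -0.1982  0.1137] toolz [ 0.0042  0.0134 -0.9999] jaw [0.192 0.981 0.014] F [-2.6  1.4  9.9] w 0.0473
```

play_rows(
  series=[
    {"fingers":1,"dx":-0.5,"dy":0,"dz":-2,"turn":0},
    {"fingers":1,"dx":0,"dy":0,"dz":-2,"turn":0},
  ],
)

```text
clock: 16.1
position: [0.6001, -0.1983, 0.1121]
ee_rot: [-0.003, 0.772, 0.636, 0.006]
contact_force: [-4.6, 1.4, 9.8]
width: 0.0472
```

play_rows(
  series=[
    {"fingers":1,"dx":-0.5,"dy":0,"dz":-2,"turn":0},
  ],
)

```text
clock: 16.18
position: [0.5999, -0.1983, 0.1113]
ee_rot: [-0.002, 0.772, 0.636, 0.007]
contact_force: [-2.0, 1.3, 9.7]
width: 0.0473
```

```bash
python3 settle.py 0
```

```text
16.18 pos [ 0.5999 -0.1983  0.1113] toolz [ 0.0077  0.0123 -0.9999] jaw [0.192 0.981 0.014] F [-2.   1.3  9.7] w 0.0473
```

play_rows(
  series=[
    {"fingers":1,"dx":-0.5,"dy":0,"dz":-3,"turn":0},
    {"fingers":1,"dx":0,"dy":0,"dz":-3,"turn":0},
  ],
)

```text
clock: 16.35
position: [0.6, -0.1982, 0.1082]
ee_rot: [-0.001, 0.772, 0.636, 0.008]
contact_force: [-4.3, 1.1, 10.8]
width: 0.0472
```

play_rows(
  series=[
    {"fingers":1,"dx":-0.5,"dy":0,"dz":-3,"turn":0},
    {"fingers":1,"dx":0,"dy":0,"dz":-3,"turn":0},
  ],
)

```text
clock: 16.52
position: [0.6, -0.1982, 0.1049]
ee_rot: [0.0, 0.772, 0.636, 0.008]
contact_force: [-5.9, 1.2, 10.6]
width: 0.0472
```

```bash
python3 settle.py 0
```

```text
16.52 pos [ 0.6    -0.1982  0.1049] toolz [ 0.013   0.0106 -0.9999] jaw [0.191 0.981 0.013] F [-5.9  1.2 10.6] w 0.0472
```

play_rows(
  series=[
    {"fingers":1,"dx":-1,"dy":0,"dz":-3,"turn":0},
    {"fingers":1,"dx":-1,"dy":0,"dz":-3,"turn":0},
  ],
)

```text
clock: 16.68
position: [0.5997, -0.1983, 0.1019]
ee_rot: [0.002, 0.772, 0.636, 0.01]
contact_force: [-2.4, 1.6, 11.6]
width: 0.0474
```

play_rows(
  series=[
    {"fingers":1,"dx":-1,"dy":0,"dz":-3,"turn":0},
    {"fingers":1,"dx":-1,"dy":0,"dz":-3,"turn":0},
  ],
)

```text
clock: 16.85
position: [0.5995, -0.1983, 0.0986]
ee_rot: [0.004, 0.772, 0.636, 0.012]
contact_force: [-2.0, 1.0, 6.6]
width: 0.0474
```

```bash
python3 settle.py 0
```

```text
16.85 pos [ 0.5995 -0.1983  0.0986] toolz [ 0.0239  0.0085 -0.9997] jaw [0.192 0.981 0.013] F [-2.   1.   6.6] w 0.0474
```

play_rows(
  series=[
    {"fingers":1,"dx":-1,"dy":0,"dz":-5,"turn":0},
  ],
)

```text
clock: 16.93
position: [0.5996, -0.1983, 0.0953]
ee_rot: [0.006, 0.772, 0.636, 0.013]
contact_force: [-3.0, 1.6, 13.0]
width: 0.0475
```

```bash
python3 settle.py 2
```

```text
17.03 pos [ 0.5993 -0.1982  0.0945] toolz [ 0.0262  0.0083 -0.9996] jaw [0.192 0.981 0.013] F [-1.4  1.2  7.7] w 0.0473
```

play_rows(
  series=[
    {"fingers":1,"dx":-1,"dy":0,"dz":-4,"turn":0},
  ],
)

```text
clock: 17.12
position: [0.5996, -0.1982, 0.0922]
ee_rot: [0.006, 0.772, 0.635, 0.014]
contact_force: [-1.4, 1.2, 11.3]
width: 0.0474
```

```bash
python3 settle.py 2
```

```text
17.22 pos [ 0.5994 -0.1982  0.0916] toolz [ 0.0292  0.0078 -0.9995] jaw [0.192 0.981 0.013] F [-0.9  1.2  8.1] w 0.0472
```

play_rows(
  series=[
    {"fingers":1,"dx":-1,"dy":0,"dz":-4,"turn":0},
  ],
)

```text
clock: 17.3
position: [0.5997, -0.1984, 0.0894]
ee_rot: [0.008, 0.772, 0.635, 0.015]
contact_force: [-2.6, 1.4, 10.7]
width: 0.0472
```

```bash
python3 settle.py 2
```

```text
17.4 pos [ 0.5991 -0.1982  0.0883] toolz [ 0.0314  0.0073 -0.9995] jaw [0.192 0.981 0.013] F [-0.4  0.5  4.2] w 0.0471
```

play_rows(
  series=[
    {"fingers":1,"dx":0,"dy":0,"dz":-4,"turn":0},
  ],
)

```text
clock: 17.48
position: [0.6001, -0.1984, 0.0854]
ee_rot: [0.008, 0.772, 0.635, 0.015]
contact_force: [-4.9, 0.8, 10.6]
width: 0.0472
```

```bash
python3 settle.py 1
```

```text
17.53 pos [ 0.6    -0.1984  0.0847] toolz [ 0.0337  0.0067 -0.9994] jaw [0.192 0.981 0.013] F [-0.6  1.   7.3] w 0.0472
```

play_rows(
  series=[
    {"fingers":1,"dx":-0.5,"dy":0,"dz":-3,"turn":0},
  ],
)

```text
clock: 17.62
position: [0.6, -0.1984, 0.0829]
ee_rot: [0.009, 0.772, 0.635, 0.016]
contact_force: [-4.1, 2.1, 13.9]
width: 0.0473
```

play_rows(
  series=[
    {"fingers":1,"dx":-0.5,"dy":0,"dz":-3,"turn":0},
  ],
)

```text
clock: 17.7
position: [0.6, -0.1984, 0.0815]
ee_rot: [0.009, 0.772, 0.635, 0.016]
contact_force: [-3.5, 1.4, 15.9]
width: 0.0471
```

```bash
python3 settle.py 1
```

```text
17.75 pos [ 0.6001 -0.1984  0.0814] toolz [ 0.037   0.0061 -0.9993] jaw [0.193 0.981 0.013] F [-3.7  1.5 14. ] w 0.0473
```

play_rows(
  series=[
    {"fingers":1,"dx":-0.5,"dy":0,"dz":-2.5,"turn":0},
  ],
)

```text
clock: 17.83
position: [0.6001, -0.1984, 0.081]
ee_rot: [0.01, 0.772, 0.635, 0.017]
contact_force: [-4.5, 1.0, 15.9]
width: 0.047
```

```bash
python3 settle.py 1
```

```text
17.88 pos [ 0.6    -0.1984  0.0809] toolz [ 0.039   0.0056 -0.9992] jaw [0.193 0.981 0.013] F [-4.6  2.  15.8] w 0.0474
```

play_rows(
  series=[
    {"fingers":1,"dx":0,"dy":0,"dz":3,"turn":0},
  ],
)

```text
clock: 17.97
position: [0.6, -0.1984, 0.0847]
ee_rot: [0.01, 0.772, 0.635, 0.017]
contact_force: [-3.3, 0.1, 4.5]
width: 0.0472
```

```bash
python3 settle.py 2
```

```text
18.07 pos [ 0.6001 -0.1984  0.0852] toolz [ 0.0398  0.0052 -0.9992] jaw [0.192 0.981 0.013] F [-2.   1.   7.7] w 0.0475
```

The spring rate of 1.9 N/mm extrapolates to zero force at 0.0892, against 0.0893 expected when home, so the collar is seated. I'll release it, rise and move to the middle collar at (0.458, 0.272).

play_rows(
  series=[
    {"fingers":0,"dx":0,"dy":0,"dz":0,"turn":0},
    {"fingers":-0.5,"dx":0,"dy":0,"dz":0,"turn":0},
    {"fingers":-1,"dx":0,"dy":0,"dz":0,"turn":0},
    {"fingers":-1,"dx":0,"dy":0,"dz":0,"turn":0},
    {"fingers":-1,"dx":0,"dy":0,"dz":5,"turn":0},
    {"fingers":-1,"dx":0,"dy":0,"dz":30,"turn":0},
    {"fingers":-1,"dx":0,"dy":0,"dz":40,"turn":0},
    {"fingers":-1,"dx":0,"dy":0,"dz":40,"turn":0},
  ],
)

```text
clock: 18.73
position: [0.5948, -0.1957, 0.1914]
ee_rot: [0.001, 0.772, 0.635, 0.013]
contact_force: [0.7, -0.1, -0.8]
width: 0.0854
```

```bash
python3 settle.py 2; python3 - <<'E'
from h import *
t=get_image("scene")
for c in((.598,-.197),(.600,-.1983)):
    q=proj(t,ring(c,.092,.025));print("home top",q.min(0),q.max(0)); q=proj(t,ring(c,.12,.0115));print("tip",q.min(0),q.max(0));q=proj(t,ring(c,.07,.024));print("flange",q.min(0),q.max(0))
save(t,"s1.png",(215,150,290,225),8)
E
```

```text
18.83 pos [ 0.5998 -0.1979  0.1988] toolz [ 0.0375  0.0071 -0.9993] jaw [0.193 0.981 0.014] F [ 0.7 -0.1  0.2] w 0.0852
home top [242.14796732 185.78162164] [258.30456629 196.32641612]
tip [245.52707238 181.72850231] [253.07940581 186.5542668 ]
flange [243.28506885 191.19862185] [258.60217525 201.3549204 ]
home top [241.41062108 185.99051427] [257.58138499 196.54939924]
tip [244.78116545 181.93973529] [252.34022675 186.77204695]
flange [242.55762863 191.40872871] [257.88799761 201.57843703]
```

View pics/s1.png

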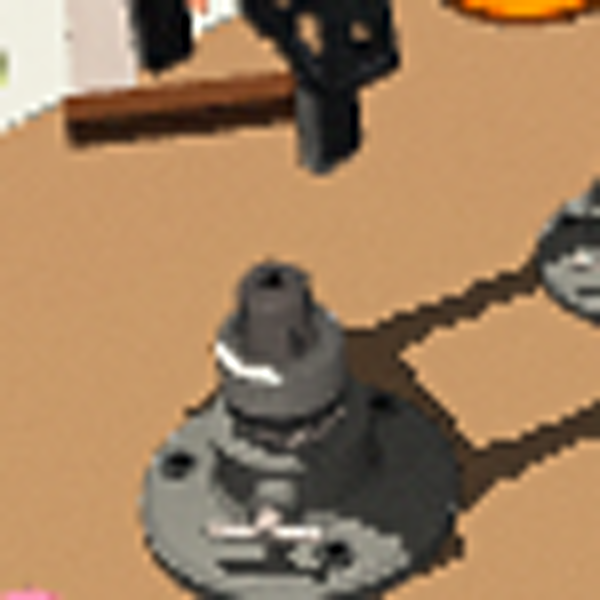

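Scene crop: the thick collar sits flat on the flange (top ellipse centre at about (272,345), tip at (272,275)), as predicted for home. Next is the middle collar.

play_rows(
  series=[
    {"fingers":-1,"dx":-5,"dy":15,"dz":0,"turn":0},
    {"fingers":-1,"dx":-10,"dy":30,"dz":0,"turn":0},
    {"fingers":-1,"dx":-10,"dy":35,"dz":0,"turn":0},
    {"fingers":-1,"dx":-10,"dy":38,"dz":0,"turn":0},
    {"fingers":-1,"dx":-10,"dy":38,"dz":0,"turn":0},
    {"fingers":-1,"dx":-10,"dy":38,"dz":0,"turn":0},
    {"fingers":-1,"dx":-10,"dy":38,"dz":0,"turn":0},
    {"fingers":-1,"dx":-10,"dy":38,"dz":0,"turn":0},
    {"fingers":-1,"dx":-10,"dy":38,"dz":0,"turn":0},
    {"fingers":-1,"dx":-10,"dy":38,"dz":0,"turn":0},
    {"fingers":-1,"dx":-10,"dy":38,"dz":0,"turn":0},
    {"fingers":-1,"dx":-10,"dy":38,"dz":0,"turn":0},
    {"fingers":-1,"dx":-10,"dy":25,"dz":0,"turn":0},
    {"fingers":-1,"dx":-5,"dy":10,"dz":0,"turn":0},
  ],
)

```text
clock: 20.05
position: [0.439, 0.2783, 0.173]
ee_rot: [-0.007, 0.775, 0.631, 0.001]
contact_force: [0.1, -0.3, 1.2]
width: 0.0851
```

```bash
python3 settle.py 2; python3 meas.py middle
```

```text
20.15 pos [0.4392 0.277  0.1728] toolz [-0.0078  0.0109 -0.9999] jaw [0.202 0.979 0.009] F [ 0.3 -0.5 -0.2] w 0.0852
20.15 [0.4392 0.277  0.1728] [0.202 0.979 0.009]
w middle_centre [0.4577 0.2716] (np.float64(0.961), np.int64(2039), np.int64(2121))
```

play_rows(
  series=[
    {"fingers":-1,"dx":13,"dy":-4,"dz":-35,"turn":0},
  ],
)

```text
clock: 20.33
position: [0.457, 0.2725, 0.1434]
ee_rot: [-0.004, 0.776, 0.631, 0.007]
contact_force: [1.7, 1.3, -0.4]
width: 0.0857
```

```bash
python3 settle.py 2
```

```text
20.43 pos [0.453  0.2683 0.1347] toolz [-0.0119  0.0061 -0.9999] jaw [0.206 0.978 0.004] F [-0.2 -0.8 -0.6] w 0.0853
```

play_rows(
  series=[
    {"fingers":-1,"dx":3,"dy":0,"dz":-35,"turn":0},
  ],
)

```text
clock: 20.52
position: [0.4602, 0.2691, 0.104]
ee_rot: [-0.005, 0.777, 0.629, 0.003]
contact_force: [2.1, 0.9, 0.4]
width: 0.0856
```

```bash
python3 settle.py 2
```

```text
20.62 pos [0.453  0.2657 0.0961] toolz [-0.0213  0.002  -0.9998] jaw [ 0.209  0.978 -0.003] F [-0.1 -0.3  0.2] w 0.0852
```

play_rows(
  series=[
    {"fingers":-1,"dx":3,"dy":0,"dz":-35,"turn":0},
  ],
)

```text
clock: 20.7
position: [0.4601, 0.2668, 0.066]
ee_rot: [-0.006, 0.778, 0.628, -0.003]
contact_force: [1.7, 1.4, 0.6]
width: 0.0853
```

```bash
python3 settle.py 3; python3 meas.py middle
```

```text
20.85 pos [0.4545 0.2645 0.0606] toolz [-0.0263  0.     -0.9997] jaw [ 0.21   0.978 -0.005] F [-0.5  0.8  0.5] w 0.0854
20.85 [0.4545 0.2645 0.0606] [ 0.21   0.978 -0.005]
```

play_rows(
  series=[
    {"fingers":-1,"dx":1,"dy":2,"dz":-8,"turn":0},
    {"fingers":-1,"dx":1,"dy":2,"dz":-8,"turn":0},
    {"fingers":-1,"dx":0,"dy":2,"dz":-8,"turn":0},
    {"fingers":-1,"dx":0,"dy":1,"dz":-6,"turn":0},
    {"fingers":-1,"dx":0,"dy":0,"dz":-4,"turn":0},
  ],
)

```text
clock: 21.37
position: [0.4633, 0.2757, 0.034]
ee_rot: [-0.005, 0.777, 0.629, 0.0]
contact_force: [-0.2, -1.2, 0.1]
width: 0.0856
```

```bash
python3 settle.py 3; python3 - <<'E'
from h import *
s,im=wrist();save(im,"w7.png",(160,120,480,370),2)
for m in masks_of(im,"middle_centre"): print(m["p"],m["xy"],collar(im,m["region"],.014))
E
```

```text
21.52 pos [0.4628 0.2753 0.034 ] toolz [-0.0077  0.008  -0.9999] jaw [0.209 0.978 0.006] F [ 0.1 -0.6  0.4] w 0.0853
0.6 [309.5, 260.1] (array([0.45790192, 0.27158848]), np.float64(0.96), np.int64(6338), np.int64(6599))
```

play_rows(
  series=[
    {"fingers":-1,"dx":-3,"dy":-2,"dz":-8,"turn":0},
    {"fingers":-1,"dx":-1,"dy":-1,"dz":-5,"turn":0},
  ],
)

```text
clock: 21.78
position: [0.4604, 0.2727, 0.022]
ee_rot: [-0.005, 0.778, 0.629, 0.002]
contact_force: [-0.2, 0.4, 0.5]
width: 0.0853
```

```bash
python3 settle.py 3
```

```text
21.93 pos [0.4607 0.2729 0.022 ] toolz [-0.0036  0.0098 -0.9999] jaw [0.209 0.978 0.009] F [ 0.4 -0.   0.5] w 0.0855
```

play_rows(
  series=[
    {"fingers":-1,"dx":-3,"dy":-1,"dz":-4,"turn":0},
    {"fingers":0.3,"dx":0,"dy":0,"dz":0,"turn":0},
    {"fingers":1,"dx":0,"dy":0,"dz":0,"turn":0},
    {"fingers":1,"dx":0,"dy":0,"dz":0,"turn":0},
    {"fingers":1,"dx":0,"dy":0,"dz":0,"turn":0},
    {"fingers":1,"dx":0,"dy":0,"dz":0,"turn":0},
    {"fingers":1,"dx":0,"dy":0,"dz":0,"turn":0},
    {"fingers":1,"dx":0,"dy":0,"dz":0,"turn":0},
  ],
  squeeze=60,
)

```text
clock: 22.6
position: [0.4582, 0.272, 0.0192]
ee_rot: [-0.005, 0.778, 0.629, 0.003]
contact_force: [0.3, -0.6, -0.1]
width: 0.0463
```

```bash
python3 settle.py 1; python3 - <<'E'
from h import *
s,im=wrist();p=s["position"]
save(im,"w8.png",(200,160,440,340),3.2)
for n,z,r in(("bore top",.017,.015),("outer top",.017,.025)):
    q=(wproj(im,ring(p,z,r))-[200,160])*3.2;print(n,q.min(0),q.max(0))
E
```

```text
22.65 pos [0.4582 0.272  0.0191] toolz [-0.0016  0.0107 -0.9999] jaw [0.21  0.978 0.01 ] F [-0.2  0.5 -0.2] w 0.0467
bore top [295.39662631 274.99193871] [484.93088949 435.11792499]
outer top [232.58747244 214.55201033] [547.39546467 481.54831643]
```

View pics/w8.png

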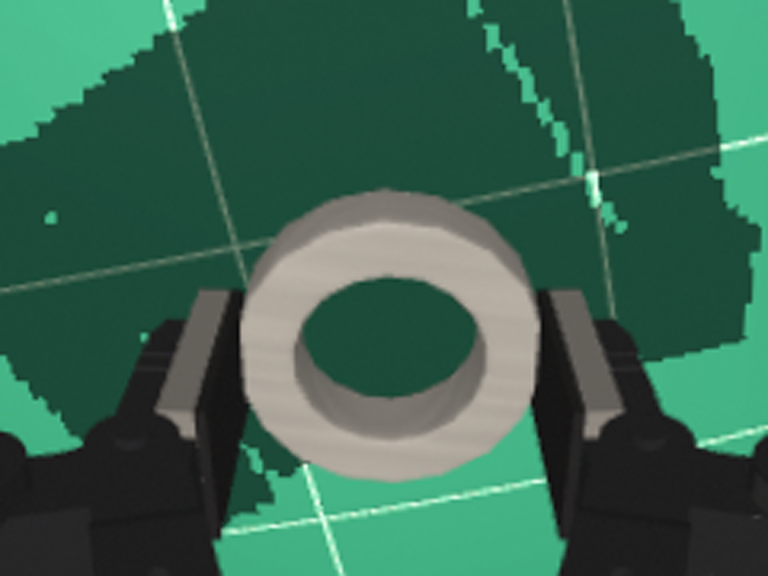

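Picture 10: the middle collar's bore spans (297–485, 277–438) in the crop, as predicted, so it is centred on the TCP. I'll lift it and carry it to the stand.

play_rows(
  series=[
    {"fingers":1,"dx":0,"dy":0,"dz":15,"turn":0},
    {"fingers":1,"dx":0,"dy":0,"dz":35,"turn":0},
    {"fingers":1,"dx":0,"dy":0,"dz":40,"turn":0},
    {"fingers":1,"dx":5,"dy":-15,"dz":40,"turn":0},
    {"fingers":1,"dx":10,"dy":-30,"dz":25,"turn":0},
    {"fingers":1,"dx":10,"dy":-38,"dz":20,"turn":0},
    {"fingers":1,"dx":10,"dy":-38,"dz":10,"turn":0},
    {"fingers":1,"dx":10,"dy":-38,"dz":0,"turn":0},
    {"fingers":1,"dx":10,"dy":-38,"dz":0,"turn":0},
    {"fingers":1,"dx":10,"dy":-38,"dz":0,"turn":0},
    {"fingers":1,"dx":10,"dy":-38,"dz":0,"turn":0},
    {"fingers":1,"dx":10,"dy":-38,"dz":0,"turn":0},
    {"fingers":1,"dx":10,"dy":-38,"dz":0,"turn":0},
    {"fingers":1,"dx":10,"dy":-38,"dz":0,"turn":0},
    {"fingers":1,"dx":10,"dy":-38,"dz":0,"turn":0},
    {"fingers":1,"dx":10,"dy":-20,"dz":0,"turn":0},
    {"fingers":1,"dx":5,"dy":-10,"dz":0,"turn":0},
  ],
)

```text
clock: 24.12
position: [0.5853, -0.2021, 0.2097]
ee_rot: [-0.003, 0.775, 0.632, 0.002]
contact_force: [-0.6, 0.4, 0.3]
width: 0.0467
```

```bash
python3 settle.py 2
```

```text
24.22 pos [ 0.585  -0.2008  0.2095] toolz [-0.0014  0.0075 -1.    ] jaw [0.202 0.979 0.007] F [-0.   0.6 -0.7] w 0.0466
```

play_rows(
  series=[
    {"fingers":1,"dx":5,"dy":1,"dz":-8,"turn":0},
    {"fingers":1,"dx":5,"dy":1,"dz":-15,"turn":0},
    {"fingers":1,"dx":0,"dy":0,"dz":-15,"turn":0},
    {"fingers":1,"dx":0,"dy":0,"dz":-12,"turn":0},
  ],
)

```text
clock: 24.55
position: [0.5959, -0.1926, 0.1595]
ee_rot: [-0.003, 0.774, 0.633, 0.004]
contact_force: [-0.4, 0.5, -0.5]
width: 0.0462
```

```bash
python3 settle.py 3
```

```text
24.7 pos [ 0.5953 -0.1926  0.1595] toolz [ 1.000e-04  1.040e-02 -9.999e-01] jaw [0.199 0.98  0.01 ] F [-0.3 -0.4 -0.1] w 0.0467
```

play_rows(
  series=[
    {"fingers":1,"dx":4,"dy":-5,"dz":-14,"turn":0},
  ],
)

```text
clock: 24.78
position: [0.6009, -0.1967, 0.1485]
ee_rot: [-0.001, 0.774, 0.634, 0.005]
contact_force: [0.6, -0.0, 0.6]
width: 0.0467
```

```bash
python3 settle.py 3
```

```text
24.93 pos [ 0.599  -0.1972  0.1446] toolz [-0.0014  0.0112 -0.9999] jaw [0.198 0.98  0.011] F [-0.   0.2 -0.3] w 0.0462
```

play_rows(
  series=[
    {"fingers":1,"dx":0,"dy":-1,"dz":-3,"turn":0},
    {"fingers":1,"dx":0,"dy":0,"dz":-3,"turn":0},
  ],
)

```text
clock: 25.1
position: [0.5998, -0.1985, 0.1394]
ee_rot: [-0.004, 0.774, 0.633, 0.003]
contact_force: [-0.2, 0.2, -0.9]
width: 0.0467
```

play_rows(
  series=[
    {"fingers":1,"dx":0,"dy":0,"dz":-3,"turn":0},
    {"fingers":1,"dx":0,"dy":0,"dz":-2,"turn":0},
  ],
)

```text
clock: 25.27
position: [0.6, -0.1989, 0.1343]
ee_rot: [-0.003, 0.774, 0.633, 0.004]
contact_force: [-0.3, 0.5, -0.4]
width: 0.0469
```

```bash
python3 settle.py 1
```

```text
25.32 pos [ 0.5998 -0.1988  0.134 ] toolz [ 9.000e-04  1.020e-02 -9.999e-01] jaw [0.199 0.98  0.01 ] F [ 0.1  0.2 -1.1] w 0.0466
```

play_rows(
  series=[
    {"fingers":1,"dx":0,"dy":0.5,"dz":-2,"turn":0},
    {"fingers":1,"dx":-0.5,"dy":0,"dz":-2,"turn":0},
  ],
)

```text
clock: 25.48
position: [0.5996, -0.1985, 0.1305]
ee_rot: [-0.003, 0.774, 0.633, 0.004]
contact_force: [0.8, 0.4, 2.7]
width: 0.047
```

play_rows(
  series=[
    {"fingers":1,"dx":0,"dy":0,"dz":-3,"turn":0},
    {"fingers":1,"dx":0,"dy":0,"dz":-3,"turn":0},
  ],
)

```text
clock: 25.65
position: [0.599, -0.1983, 0.1252]
ee_rot: [-0.003, 0.774, 0.633, 0.004]
contact_force: [-2.0, -0.1, 4.1]
width: 0.0465
```

play_rows(
  series=[
    {"fingers":1,"dx":0,"dy":0,"dz":-3,"turn":0},
  ],
)

```text
clock: 25.73
position: [0.5988, -0.1982, 0.1226]
ee_rot: [-0.003, 0.774, 0.633, 0.004]
contact_force: [-1.7, 1.1, 5.2]
width: 0.0469
```

```bash
python3 settle.py 1
```

```text
25.78 pos [ 0.5987 -0.1981  0.122 ] toolz [ 0.0011  0.0104 -0.9999] jaw [0.199 0.98  0.01 ] F [-1.   0.5  1.5] w 0.0466
```

play_rows(
  series=[
    {"fingers":1,"dx":0,"dy":0,"dz":-3,"turn":0},
    {"fingers":1,"dx":0,"dy":0,"dz":-3,"turn":0},
  ],
)

```text
clock: 25.95
position: [0.5988, -0.198, 0.1167]
ee_rot: [-0.003, 0.774, 0.633, 0.004]
contact_force: [-1.6, 0.4, 5.1]
width: 0.0467
```

play_rows(
  series=[
    {"fingers":1,"dx":0,"dy":0,"dz":-3,"turn":0},
    {"fingers":1,"dx":0,"dy":0,"dz":-3,"turn":0},
  ],
)

```text
clock: 26.12
position: [0.5987, -0.198, 0.1114]
ee_rot: [-0.003, 0.774, 0.633, 0.004]
contact_force: [-2.5, 0.6, 9.1]
width: 0.0463
```

```bash
python3 settle.py 1
```

```text
26.17 pos [ 0.5986 -0.198   0.1109] toolz [ 0.0022  0.0099 -0.9999] jaw [0.199 0.98  0.01 ] F [-2.8  1.8  7.6] w 0.0468
```

play_rows(
  series=[
    {"fingers":1,"dx":-0.5,"dy":0,"dz":-3,"turn":0},
    {"fingers":1,"dx":0,"dy":0,"dz":-3,"turn":0},
  ],
)

```text
clock: 26.33
position: [0.5988, -0.198, 0.1073]
ee_rot: [-0.002, 0.774, 0.633, 0.005]
contact_force: [-3.4, 2.3, 8.5]
width: 0.0467
```

play_rows(
  series=[
    {"fingers":1,"dx":-0.5,"dy":0,"dz":-3,"turn":0},
  ],
)

```text
clock: 26.42
position: [0.5986, -0.198, 0.1053]
ee_rot: [-0.001, 0.774, 0.633, 0.005]
contact_force: [-1.8, 2.6, 9.8]
width: 0.0466
```

play_rows(
  series=[
    {"fingers":1,"dx":0,"dy":0,"dz":-3,"turn":0},
  ],
)

```text
clock: 26.5
position: [0.5986, -0.1981, 0.1033]
ee_rot: [-0.001, 0.774, 0.633, 0.005]
contact_force: [-1.6, 0.1, 5.5]
width: 0.0467
```

```bash
python3 settle.py 1
```

```text
26.55 pos [ 0.5987 -0.1981  0.1028] toolz [ 0.0069  0.0081 -0.9999] jaw [0.199 0.98  0.009] F [-2.2  0.4  7.1] w 0.0466
```

play_rows(
  series=[
    {"fingers":1,"dx":-0.5,"dy":0,"dz":-3,"turn":0},
  ],
)

```text
clock: 26.63
position: [0.5988, -0.1982, 0.1011]
ee_rot: [-0.0, 0.774, 0.633, 0.006]
contact_force: [-3.0, 2.5, 11.7]
width: 0.0467
```

play_rows(
  series=[
    {"fingers":1,"dx":-0.5,"dy":0,"dz":-3,"turn":0},
  ],
)

```text
clock: 26.72
position: [0.5988, -0.1981, 0.0997]
ee_rot: [0.0, 0.774, 0.633, 0.006]
contact_force: [-4.2, 1.4, 14.3]
width: 0.0467
```

play_rows(
  series=[
    {"fingers":1,"dx":0,"dy":0,"dz":-2,"turn":0},
  ],
)

```text
clock: 26.8
position: [0.5988, -0.1981, 0.0993]
ee_rot: [0.001, 0.774, 0.633, 0.007]
contact_force: [-5.6, 1.4, 15.5]
width: 0.0466
```

```bash
python3 settle.py 1
```

```text
26.85 pos [ 0.5988 -0.1981  0.0994] toolz [ 0.0114  0.007  -0.9999] jaw [0.199 0.98  0.009] F [-5.5  2.1 13.8] w 0.0466
```

play_rows(
  series=[
    {"fingers":1,"dx":-1,"dy":0,"dz":-3,"turn":0},
  ],
)

```text
clock: 26.93
position: [0.5987, -0.1982, 0.0987]
ee_rot: [0.002, 0.774, 0.633, 0.008]
contact_force: [-3.3, 2.3, 16.8]
width: 0.0469
```

```bash
python3 settle.py 1
```

```text
26.98 pos [ 0.5987 -0.1981  0.0987] toolz [ 0.0148  0.0064 -0.9999] jaw [0.199 0.98  0.009] F [-3.4  2.1 15.7] w 0.0467
```

play_rows(
  series=[
    {"fingers":1,"dx":0,"dy":0,"dz":3,"turn":0},
  ],
)

```text
clock: 27.07
position: [0.5987, -0.1981, 0.1026]
ee_rot: [0.003, 0.774, 0.633, 0.008]
contact_force: [-2.3, 0.6, 5.7]
width: 0.0467
```

```bash
python3 settle.py 2
```

```text
27.17 pos [ 0.5988 -0.1981  0.1031] toolz [ 0.0158  0.0059 -0.9999] jaw [0.199 0.98  0.009] F [-2.8  1.6  8. ] w 0.0469
```

The middle collar is home: 16.8 N at 0.0987, then 1.9 N/mm on the way back up. I'll release it and fetch the thin one.

play_rows(
  series=[
    {"fingers":0,"dx":0,"dy":0,"dz":0,"turn":0},
    {"fingers":-0.5,"dx":0,"dy":0,"dz":0,"turn":0},
    {"fingers":-1,"dx":0,"dy":0,"dz":0,"turn":0},
    {"fingers":-1,"dx":0,"dy":0,"dz":0,"turn":0},
    {"fingers":-1,"dx":0,"dy":0,"dz":10,"turn":0},
    {"fingers":-1,"dx":0,"dy":0,"dz":30,"turn":0},
    {"fingers":-1,"dx":0,"dy":0,"dz":40,"turn":0},
    {"fingers":-1,"dx":-5,"dy":15,"dz":20,"turn":0},
    {"fingers":-1,"dx":-11,"dy":30,"dz":0,"turn":0},
    {"fingers":-1,"dx":-13,"dy":35,"dz":0,"turn":0},
    {"fingers":-1,"dx":-13,"dy":38,"dz":0,"turn":0},
    {"fingers":-1,"dx":-13,"dy":38,"dz":0,"turn":0},
    {"fingers":-1,"dx":-13,"dy":38,"dz":0,"turn":0},
    {"fingers":-1,"dx":-10,"dy":28,"dz":0,"turn":0},
    {"fingers":-1,"dx":-6,"dy":12,"dz":0,"turn":0},
  ],
)

```text
clock: 28.42
position: [0.515, 0.0382, 0.2091]
ee_rot: [0.007, 0.777, 0.629, 0.011]
contact_force: [-0.0, -0.0, -0.2]
width: 0.0857
```

```bash
python3 settle.py 2; python3 meas.py thin
```

```text
28.52 pos [0.5152 0.0373 0.2092] toolz [ 0.0259  0.0022 -0.9997] jaw [0.207 0.978 0.008] F [ 0.5 -0.7  0.1] w 0.0855
28.5167 [0.5152 0.0373 0.2092] [0.207 0.978 0.008]
w thin_centre [0.492  0.0475] (np.float64(0.978), np.int64(1724), np.int64(1761))
```

play_rows(
  series=[
    {"fingers":-1,"dx":-8,"dy":4,"dz":-35,"turn":0},
  ],
)

```text
clock: 28.7
position: [0.5166, 0.0369, 0.1797]
ee_rot: [0.015, 0.778, 0.628, 0.017]
contact_force: [2.2, -0.2, 0.4]
width: 0.0854
```

```bash
python3 settle.py 2
```

```text
28.8 pos [0.5052 0.0379 0.1702] toolz [ 1.710e-02  6.000e-04 -9.999e-01] jaw [0.211 0.978 0.004] F [-0.7  0.3 -1.1] w 0.0855
```

play_rows(
  series=[
    {"fingers":-1,"dx":-4,"dy":4,"dz":-35,"turn":0},
  ],
)

```text
clock: 28.88
position: [0.5078, 0.0401, 0.1402]
ee_rot: [0.01, 0.779, 0.627, 0.012]
contact_force: [1.9, 0.6, 0.0]
width: 0.0855
```

```bash
python3 settle.py 2
```

```text
28.98 pos [0.4978 0.0411 0.1319] toolz [ 7.e-03  9.e-04 -1.e+00] jaw [0.212 0.977 0.002] F [-0.8  0.1 -0.1] w 0.0853
```

play_rows(
  series=[
    {"fingers":-1,"dx":-2,"dy":2,"dz":-35,"turn":0},
  ],
)

```text
clock: 29.07
position: [0.5026, 0.0417, 0.1022]
ee_rot: [0.007, 0.779, 0.627, 0.008]
contact_force: [2.1, 0.5, 0.3]
width: 0.0852
```

```bash
python3 settle.py 2
```

```text
29.17 pos [0.4936 0.0424 0.0947] toolz [-9.e-04  1.e-03 -1.e+00] jaw [0.213 0.977 0.001] F [-1.2  1.  -0.4] w 0.0854
```

Nearly vertical now. Another 79 mm to go down.

play_rows(
  series=[
    {"fingers":-1,"dx":1,"dy":3,"dz":-35,"turn":0},
  ],
)

```text
clock: 29.25
position: [0.5011, 0.0442, 0.0653]
ee_rot: [0.004, 0.779, 0.627, 0.005]
contact_force: [1.1, -0.2, 1.0]
width: 0.0853
```

```bash
python3 settle.py 2
```

```text
29.35 pos [0.4936 0.0449 0.0585] toolz [-0.0065  0.0012 -1.    ] jaw [ 0.214  0.977 -0.   ] F [-0.8  0.8 -0.2] w 0.0856
```

play_rows(
  series=[
    {"fingers":-1,"dx":0,"dy":1,"dz":-8,"turn":0},
    {"fingers":-1,"dx":0,"dy":1,"dz":-8,"turn":0},
    {"fingers":-1,"dx":0,"dy":0,"dz":-8,"turn":0},
  ],
)

```text
clock: 29.6
position: [0.4994, 0.0458, 0.0394]
ee_rot: [0.001, 0.779, 0.627, 0.002]
contact_force: [-0.3, 0.0, -0.3]
width: 0.0853
```

```bash
python3 settle.py 2; python3 meas.py thin
```

```text
29.7 pos [0.498  0.0458 0.0383] toolz [ 4.e-04  4.e-04 -1.e+00] jaw [0.214 0.977 0.   ] F [-0.5 -0.3  0.7] w 0.0854
29.7 [0.498  0.0458 0.0383] [0.214 0.977 0.   ]
w thin_centre [0.4922 0.0474] (np.float64(0.954), np.int64(5556), np.int64(5825))
```

play_rows(
  series=[
    {"fingers":-1,"dx":-4,"dy":1,"dz":-10,"turn":0},
    {"fingers":-1,"dx":-2,"dy":0.5,"dz":-8,"turn":0},
  ],
)

```text
clock: 29.97
position: [0.4945, 0.0473, 0.0228]
ee_rot: [0.002, 0.779, 0.627, 0.003]
contact_force: [-0.9, 0.0, -0.1]
width: 0.0856
```

```bash
python3 settle.py 3
```

```text
30.12 pos [0.4943 0.0472 0.0224] toolz [ 5.9e-03  1.0e-04 -1.0e+00] jaw [0.214 0.977 0.001] F [-0.6  0.2 -0.1] w 0.0857
```

play_rows(
  series=[
    {"fingers":-1,"dx":-2,"dy":0,"dz":-7,"turn":0},
  ],
)

```text
clock: 30.2
position: [0.4942, 0.0472, 0.0165]
ee_rot: [0.003, 0.779, 0.627, 0.004]
contact_force: [-0.5, -0.3, 0.1]
width: 0.0854
```

```bash
python3 settle.py 2
```

```text
30.3 pos [0.4914 0.0473 0.0148] toolz [ 4.2e-03  2.0e-04 -1.0e+00] jaw [0.214 0.977 0.001] F [-1.1 -0.4 -0.7] w 0.0856
```

play_rows(
  series=[
    {"fingers":0.3,"dx":0,"dy":0,"dz":0,"turn":0},
    {"fingers":1,"dx":0,"dy":0,"dz":0,"turn":0},
    {"fingers":1,"dx":0,"dy":0,"dz":0,"turn":0},
    {"fingers":1,"dx":0,"dy":0,"dz":0,"turn":0},
    {"fingers":1,"dx":0,"dy":0,"dz":0,"turn":0},
    {"fingers":1,"dx":0,"dy":0,"dz":0,"turn":0},
    {"fingers":1,"dx":0,"dy":0,"dz":0,"turn":0},
  ],
  squeeze=60,
)

```text
clock: 30.88
position: [0.4922, 0.0472, 0.0166]
ee_rot: [0.002, 0.779, 0.627, 0.002]
contact_force: [-0.5, -0.3, 0.4]
width: 0.0459
```

```bash
python3 settle.py 1; python3 - <<'E'
from h import *
s,im=wrist();p=s["position"]
save(im,"w9.png",(200,160,440,340),3.2)
for n,z,r in(("bore top",.011,.015),("outer top",.011,.025)):
    q=(wproj(im,ring(p,z,r))-[200,160])*3.2;print(n,q.min(0),q.max(0))
E
```

```text
30.93 pos [0.4922 0.0472 0.0165] toolz [ 0.0057  0.     -1.    ] jaw [0.214 0.977 0.001] F [-0.2  0.4  0.4] w 0.0458
bore top [297.27557834 265.1682025 ] [483.29781029 422.62558568]
outer top [235.74124406 205.88115843] [544.75860269 468.41762115]
```

View pics/w9.png

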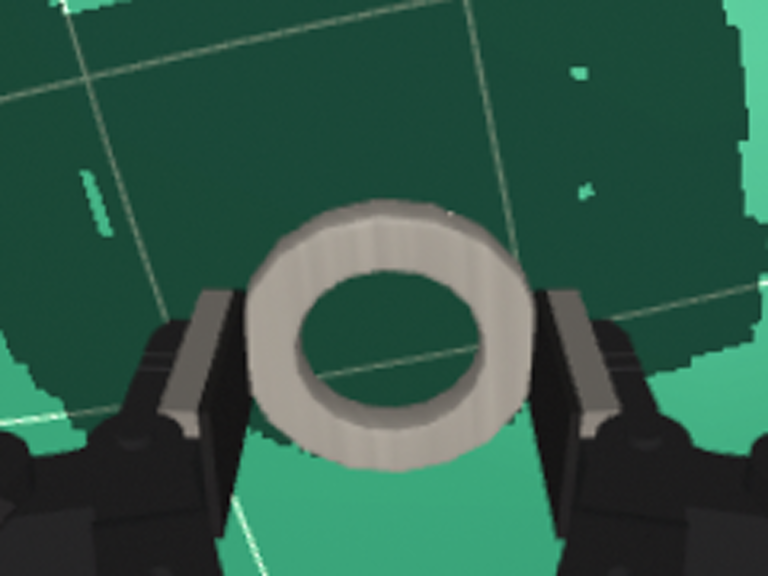

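The thin collar's bore spans (298–484, 270–430) in the crop, about 1 mm beyond the TCP in x. I'll allow for that and carry it over.

play_rows(
  series=[
    {"fingers":1,"dx":0,"dy":0,"dz":15,"turn":0},
    {"fingers":1,"dx":0,"dy":0,"dz":35,"turn":0},
    {"fingers":1,"dx":0,"dy":0,"dz":40,"turn":0},
    {"fingers":1,"dx":5,"dy":-15,"dz":40,"turn":0},
    {"fingers":1,"dx":11,"dy":-30,"dz":25,"turn":0},
    {"fingers":1,"dx":13,"dy":-35,"dz":15,"turn":0},
    {"fingers":1,"dx":14,"dy":-38,"dz":0,"turn":0},
    {"fingers":1,"dx":14,"dy":-38,"dz":0,"turn":0},
    {"fingers":1,"dx":14,"dy":-38,"dz":0,"turn":0},
    {"fingers":1,"dx":12,"dy":-28,"dz":0,"turn":0},
    {"fingers":1,"dx":6,"dy":-12,"dz":0,"turn":0},
  ],
  squeeze=80,
)

```text
clock: 31.9
position: [0.5773, -0.1931, 0.1946]
ee_rot: [0.001, 0.777, 0.63, -0.0]
contact_force: [0.0, -0.6, -0.5]
width: 0.0445
```

```bash
python3 settle.py 2
```

```text
32.0 pos [ 0.5768 -0.1914  0.194 ] toolz [ 3.e-04 -4.e-04 -1.e+00] jaw [ 0.207  0.978 -0.   ] F [-0.3  0.7  0.4] w 0.0447
```

play_rows(
  series=[
    {"fingers":1,"dx":8,"dy":-3,"dz":-8,"turn":0},
    {"fingers":1,"dx":8,"dy":-3,"dz":-12,"turn":0},
    {"fingers":1,"dx":3,"dy":0,"dz":-12,"turn":0},
    {"fingers":1,"dx":0,"dy":0,"dz":-8,"turn":0},
  ],
)

```text
clock: 32.33
position: [0.5965, -0.1933, 0.1513]
ee_rot: [-0.001, 0.776, 0.631, 0.001]
contact_force: [-0.0, 0.4, -0.6]
width: 0.0446
```

```bash
python3 settle.py 3
```

```text
32.48 pos [ 0.5955 -0.1934  0.1519] toolz [-0.0016  0.0029 -1.    ] jaw [0.205 0.979 0.002] F [-1.1 -0.1  0.1] w 0.0447
```

play_rows(
  series=[
    {"fingers":1,"dx":2.5,"dy":-5,"dz":-10,"turn":0},
  ],
)

```text
clock: 32.57
position: [0.599, -0.1978, 0.1437]
ee_rot: [-0.0, 0.776, 0.631, 0.001]
contact_force: [0.4, -0.2, 0.7]
width: 0.045
```

```bash
python3 settle.py 3
```

```text
32.72 pos [ 0.5976 -0.1984  0.1412] toolz [-0.0029  0.0034 -1.    ] jaw [0.205 0.979 0.003] F [-1.1  0.2 -0.1] w 0.0447
```

play_rows(
  series=[
    {"fingers":1,"dx":0,"dy":0,"dz":-3,"turn":0},
    {"fingers":1,"dx":0,"dy":0,"dz":-3,"turn":0},
  ],
)

```text
clock: 32.88
position: [0.5981, -0.1988, 0.1359]
ee_rot: [-0.001, 0.776, 0.63, 0.0]
contact_force: [-0.8, 0.2, 0.2]
width: 0.0447
```

play_rows(
  series=[
    {"fingers":1,"dx":0,"dy":0,"dz":-2,"turn":0},
    {"fingers":1,"dx":0,"dy":0,"dz":-2,"turn":0},
  ],
)

```text
clock: 33.05
position: [0.5981, -0.199, 0.1319]
ee_rot: [-0.001, 0.776, 0.63, 0.001]
contact_force: [-0.0, 0.0, -0.3]
width: 0.0447
```

```bash
python3 settle.py 1
```

```text
33.1 pos [ 0.5978 -0.1989  0.1315] toolz [-9.0e-04  2.6e-03 -1.0e+00] jaw [0.205 0.979 0.002] F [ 0.5  0.3 -0.9] w 0.0446
```

play_rows(
  series=[
    {"fingers":1,"dx":0,"dy":0.5,"dz":-2,"turn":0},
    {"fingers":1,"dx":0,"dy":0,"dz":-2,"turn":0},
  ],
)

```text
clock: 33.27
position: [0.598, -0.1985, 0.1276]
ee_rot: [-0.001, 0.776, 0.63, 0.001]
contact_force: [-0.2, -0.5, -0.1]
width: 0.0445
```

play_rows(
  series=[
    {"fingers":1,"dx":0,"dy":0,"dz":-2,"turn":0},
    {"fingers":1,"dx":0,"dy":0,"dz":-2,"turn":0},
  ],
)

```text
clock: 33.43
position: [0.5981, -0.1981, 0.1236]
ee_rot: [-0.001, 0.776, 0.63, 0.001]
contact_force: [-0.2, 0.4, 3.1]
width: 0.0447
```

```bash
python3 settle.py 1
```

```text
33.48 pos [ 0.5981 -0.198   0.1233] toolz [ 2.e-04  3.e-03 -1.e+00] jaw [0.206 0.979 0.003] F [0.3 1.2 1.1] w 0.045
```

play_rows(
  series=[
    {"fingers":1,"dx":0,"dy":0,"dz":-3,"turn":0},
    {"fingers":1,"dx":0,"dy":0,"dz":-3,"turn":0},
  ],
)

```text
clock: 33.65
position: [0.5986, -0.1981, 0.1188]
ee_rot: [-0.0, 0.776, 0.63, 0.001]
contact_force: [-0.5, 2.5, 3.6]
width: 0.0449
```

play_rows(
  series=[
    {"fingers":1,"dx":0,"dy":0,"dz":-3,"turn":0},
  ],
)

```text
clock: 33.73
position: [0.5985, -0.198, 0.1162]
ee_rot: [-0.0, 0.776, 0.63, 0.002]
contact_force: [-2.5, 2.0, 5.9]
width: 0.0447
```

play_rows(
  series=[
    {"fingers":1,"dx":0,"dy":0,"dz":-3,"turn":0},
  ],
)

```text
clock: 33.82
position: [0.5985, -0.198, 0.1139]
ee_rot: [0.0, 0.776, 0.63, 0.002]
contact_force: [-3.4, 1.5, 10.0]
width: 0.0452
```

```bash
python3 settle.py 1
```

```text
33.87 pos [ 0.5985 -0.198   0.1136] toolz [ 0.0025  0.0019 -1.    ] jaw [0.205 0.979 0.002] F [-2.1  0.7  8.9] w 0.0449
```

play_rows(
  series=[
    {"fingers":1,"dx":-0.5,"dy":0,"dz":-2.5,"turn":0},
  ],
)

```text
clock: 33.95
position: [0.5985, -0.198, 0.1126]
ee_rot: [0.001, 0.776, 0.63, 0.002]
contact_force: [-1.8, 1.3, 12.3]
width: 0.0447
```

play_rows(
  series=[
    {"fingers":1,"dx":0,"dy":0,"dz":-2.5,"turn":0},
  ],
)

```text
clock: 34.03
position: [0.5986, -0.198, 0.1117]
ee_rot: [0.001, 0.776, 0.63, 0.002]
contact_force: [-4.3, 1.5, 13.3]
width: 0.0448
```

play_rows(
  series=[
    {"fingers":1,"dx":-0.5,"dy":0,"dz":-2,"turn":0},
  ],
)

```text
clock: 34.12
position: [0.5985, -0.198, 0.1116]
ee_rot: [0.002, 0.776, 0.63, 0.003]
contact_force: [-2.2, 2.2, 12.7]
width: 0.0447
```

```bash
python3 settle.py 1
```

```text
34.17 pos [ 0.5985 -0.198   0.1117] toolz [ 7.1e-03  4.0e-04 -1.0e+00] jaw [0.205 0.979 0.002] F [-3.4  2.1 11.9] w 0.0445
```

play_rows(
  series=[
    {"fingers":1,"dx":-0.5,"dy":0,"dz":-3.5,"turn":0},
  ],
)

```text
clock: 34.25
position: [0.5985, -0.198, 0.1107]
ee_rot: [0.003, 0.776, 0.63, 0.004]
contact_force: [-3.6, 2.3, 16.4]
width: 0.0449
```

play_rows(
  series=[
    {"fingers":1,"dx":-0.5,"dy":0,"dz":-3.5,"turn":0},
  ],
)

```text
clock: 34.33
position: [0.5985, -0.198, 0.1098]
ee_rot: [0.004, 0.776, 0.63, 0.004]
contact_force: [-3.5, 2.8, 18.0]
width: 0.0445
```

```bash
python3 settle.py 1
```

```text
34.38 pos [ 0.5985 -0.198   0.1097] toolz [ 0.0118 -0.0011 -0.9999] jaw [0.205 0.979 0.001] F [-3.9  2.4 15.2] w 0.0447
```

play_rows(
  series=[
    {"fingers":1,"dx":0,"dy":0,"dz":3,"turn":0},
  ],
)

```text
clock: 34.47
position: [0.5985, -0.198, 0.1141]
ee_rot: [0.005, 0.776, 0.63, 0.004]
contact_force: [-2.4, 1.6, 3.6]
width: 0.0445
```

```bash
python3 settle.py 2
```

```text
34.57 pos [ 0.5985 -0.198   0.1145] toolz [ 0.0129 -0.0017 -0.9999] jaw [0.205 0.979 0.001] F [-2.7  0.5  7.1] w 0.0443
```

play_rows(
  series=[
    {"fingers":0,"dx":0,"dy":0,"dz":0,"turn":0},
    {"fingers":-0.5,"dx":0,"dy":0,"dz":0,"turn":0},
    {"fingers":-1,"dx":0,"dy":0,"dz":0,"turn":0},
    {"fingers":-1,"dx":0,"dy":0,"dz":0,"turn":0},
    {"fingers":-1,"dx":0,"dy":0,"dz":10,"turn":0},
    {"fingers":-1,"dx":0,"dy":0,"dz":30,"turn":0},
    {"fingers":-1,"dx":0,"dy":0,"dz":40,"turn":0},
    {"fingers":-1,"dx":-10,"dy":0,"dz":40,"turn":0},
    {"fingers":-1,"dx":-20,"dy":20,"dz":30,"turn":0},
    {"fingers":-1,"dx":-20,"dy":20,"dz":10,"turn":0},
    {"fingers":-1,"dx":0,"dy":0,"dz":0,"turn":0},
  ],
)

```text
clock: 35.48
position: [0.5451, -0.1578, 0.279]
ee_rot: [0.002, 0.777, 0.63, 0.003]
contact_force: [-0.1, -0.2, -0.3]
width: 0.0851
```

```bash
python3 settle.py 1; python3 - <<'E'
from h import *
t=get_image("scene");s,im=wrist()
c=(.599,-.198)
for z in(.07,.092,.106,.114):
    q=proj(t,ring(c,z,.025));print(z,"scene crop",np.round((q.min(0)-[215,150])*8),np.round((q.max(0)-[215,150])*8))
q=proj(t,ring(c,.12,.0115));print("tip",np.round((q.min(0)-[215,150])*8),np.round((q.max(0)-[215,150])*8))
a=cv2.resize(t["pixels"][150:225,215:290],(400,400),interpolation=2)
u=wproj(im,[[.599,-.198,.1]])[0];print(u)
x,y=int(np.clip(u[0]-70,0,500)),int(np.clip(u[1]-70,0,260))
b=cv2.resize(im["pixels"][y:y+140,x:x+140],(400,400),interpolation=2);print(x,y)
cv2.imwrite("pics/final.png",np.hstack([a,b])[...,::-1])
E
```

```text
35.53 pos [ 0.547  -0.1595  0.2787] toolz [ 0.0098 -0.0028 -0.9999] jaw [ 0.207  0.978 -0.001] F [0.9 0.  0.2] w 0.0853
0.07 scene crop [220. 328.] [348. 413.]
0.092 scene crop [214. 287.] [343. 371.]
0.106 scene crop [209. 260.] [340. 344.]
0.114 scene crop [207. 244.] [338. 328.]
tip [241. 254.] [301. 293.]
[297.7406509  231.29869529]
227 161
```

View pics/final.png

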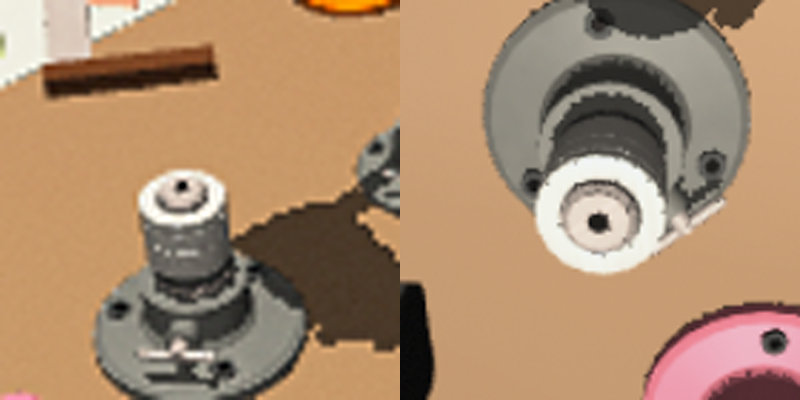

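The final view shows a flat stack without visible gaps, and the tip stands out of the top collar as it should. I'm handing in.

```bash
python3 -c "
from rig import *
print(sign_off())"
```

```text
the job is handed in; nothing more can be done
None
```

I stacked the three collars on the grey stand's arbor (thickest, middle, thinnest on top), let go of them, and handed the job in at about 35.5 s. No verdict was reported.

**Seating:** I pressed each collar down until the push climbed, and none came near the 23 N stop.

| Collar | Peak push (N) | Tool height then (m) | Expected when home (m) |
|---|---|---|---|
| Thick | 15.9 | 0.0810 | 0.081 |
| Middle | 16.8 | 0.0987 | about 0.0994 |
| Thin | 18.0 | 0.1098 | about 0.110 |

On easing back up, the force fell by about 1.7–1.9 N per mm, close to the arbor spring's own rate. That shows the collars had stopped sliding.

**Final pictures:** the stack looks flat and concentric with no visible gaps, and the arbor tip stands out above the thin collar. The gripper was open and well clear.

**Small disagreements:**
- The middle collar read about 0.7 mm lower than predicted, probably from a slight slip in the grip.
- The scene camera's predicted outlines were off by about 1 pixel, within its calibration.
- The tool tilted by up to 2.3° on the way, mostly while pressing the thick collar, and I did not correct it there. That collar's end position and its picture still looked right.

I never moved near the spanner, cutter block or cup at low height, but I did not measure their positions again at the end.

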